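# Push a bearing ring round the bend of a feed track and home under the gauging guard

### The job

Push the dark bearing ring along the raised blue-walled track, round the bend and on under the clear yellow-edged guard until it sits fully home against the red end stop. Keep the ring flat on the track all the way (do not lift it out), do not force it if it wedges, and do not knock the guard or the green-lidded grease tin. Leave the ring there and take the tool away.

Things in the scene. Friction and masses are not known exactly. Their poses are not given: they have to be found in the camera images.
- ring: dark steel bearing ring lying flat in the track, outside diameter 66 mm, height 20 mm, bore about 52 mm (only its middle 36 mm is sure to be free), about 0.2 kg; origin at the centre of its underside, z up. It starts in the first leg of the track and slides easily (friction about 0.25), but wedges if it is pressed against a wall instead of along the track.
- track: fixed feed track: aluminium plate (x -140 to 130, y -128 to 122 mm in its frame) on a grey column; its top, the track floor, is 180 mm above the bench. Origin on the bench below the plate, z up. Blue walls 8 mm thick, 18 mm high, 72 mm apart. Seen from the robot, leg 1 runs from right to left (+y), then a quarter bend to the right, then leg 2 away from the robot (+x) to a red end stop.
- entry (a point): point on the track floor on the centre line of leg 1, at (-95, -50) mm in the track's frame; leg 1 runs straight along x = -95 from its open end at y = -105 to y = 5. The ring starts within 25 mm of this point along the leg.
- bend (a point): point on the track floor on the centre line halfway round the bend, at (-74.5, 54.5) mm in the track's frame. The bend's centre line is a quarter circle of radius 70 mm about (-25, 5); its inner wall is a solid blue disc of radius 34 mm.
- nest (a point): point on the track floor where the ring's centre is when it is home, at (85, 75) mm in the track's frame, marked by a green disc 68 mm across. Leg 2 runs straight along y = 75 from x = -25 to the red end stop, whose face is at x = 118. Axes as the track's.
- guard: fixed clear plate, 5 mm thick with 7 mm yellow edges, over the nest: underside 75 mm above the track floor, x 20 to 130, y 23 to 127 mm in the track's frame (its own frame is the same), on two posts at its far end, open in front. The ring at home lies 32 mm inside its front edge, so a finger pushing it there from behind must at the end lean back about 30 to 45 degrees.
- grease_tin: loose flat tin with a green lid, 67 mm diameter, 31 mm high, standing on the track's plate to the right of leg 2; origin at the centre of its underside
There are look-alikes about, which are no part of the job. What is shaped like the ring but purple is not meant.

How it is judged:
By the outcome, as a careful person would: the job done as asked, in the order asked, and still so for the second after the job is handed in, with the robot touching nothing.
It also fails if it takes over 58 s, if anything falls off the work surface, if the arm or the gripper's body presses on something with over 40 N, if the wrist force passes 120 N, or if a joint passes its speed limit or range.

### The arm

A 6-joint arm with a two-finger parallel gripper is mounted at the origin on the work surface; the furniture and walls round the work are solid. World frame = base frame: x ahead of the robot, y to its left, z up, the work surface at z = 0. Lengths are in m, angles in rad, forces in N, time in s.
With the tool pointing down it reaches from about 0.375 to 0.75 m from the base axis. Payload 9 kg.
Tool frame: the origin (TCP) lies on the centre line of the jaws, within the pads' length; the fingertips stand 22 mm ahead of it and the grasp point (between the pads) lies 3 mm ahead of it (tip_extent is the distance from the TCP to the fingertips, in m); z points along the fingers, y is the direction in which the jaws open and shut (so a half turn about z gives the same grasp; the last joint's range is limited). The gripper opens to 85 mm and grips with 20 to 120 N. Pads are 22 mm wide; open, the fingers measure 114 mm over their backs; the gripper's body (76 mm by 85 mm) begins 54 mm behind the grasp point. The pads swing forward as they close: fully open they stand 13 mm farther back than shut.
Start: joints at [0.953, 0.104, 0.097, 1.564, 0, 1.353], TCP at [0.234, 0.553, 0.253] pointing down, gripper open.
Joint ranges: [-2.99, 2.99], [-0.84, 1.86], [-1.1, 1.16], [-1.84, 2.11], [-1.51, 1.56], [-3.14, 3.14]. Speed limits (rad/s): [2.22, 2.22, 2.57, 3.14, 3.14, 3.14].

### API

Orientations are given as a rotation vector (axis times angle).
In Python, from plant import state, get_image, job_done, recognise, tip_extent gives the robot as it stands.
- The arm moves only by the tool apply_moves, never from a script. Its argument "moves" is a list of rows, each an object with "rot": the turn, a rotation vector about the tool's x, y, z in units of 5 degrees (1.0 is 5 degrees), a list of three; "delta_pos": the shift along the tool's x, y, z in units of 40 mm (1.0 is 40 mm), a list of three; "jaw": the finger opening in mm, from 0 to 85.4. In form: [{"rot": [rx, ry, rz], "delta_pos": [tx, ty, tz], "jaw": jaw}, ...]. A call has 1 to 10 rows; each row is the pose to reach, as a shift and turn from the pose commanded when the call began, along the tool's axes at that moment; what a row does not reach only later rows make up. A row lasts 1/12 s, in which the tool goes at most 41.7 mm and 7.16 degrees, less where a joint would pass 70% of its speed; a pose out of reach is approached as far as the arm can. A call with a gripper value outside its range is refused whole. The fingers move at their own pace and stop on an object; the grip force is fixed at half the most. Time passes only in rows, so rows that repeat a pose let the fingers close. It gives the time, the measured TCP pose, the force and the opening at its end, in the units of the state.
- state(): the state, without advancing time (a new reading comes with each control period).
- get_image(name): name is "scene" or "top" or "wrist"; returns a dict with "frame" (400x640x3 uint8, blue, green, red), "range_z" (400x640 float32, m along the optical axis (not along the pixel's ray), 0 where there is no reading), "camera_matrix" (3x3 intrinsics, pixels), "extrinsics" (4x4, takes a point from camera to world coordinates). Camera axes: x right, y up, looking along -z (the intrinsics and any distortion apply to the point x, -y, -z); pixel columns grow to the right and rows downward; lengths in m; the calibration is good to about 2 mm. The wrist camera is an equidistant fisheye: a pixel r from the principal point sees the ray r / f radians off the axis. A picture is of the moment at which its call begins.
- job_done(): hands the job in, once; it reports no verdict.
Trained networks look in a picture, given as the dict that the camera call returned (one of the last four; its "shot" number tells which), for a name from the list of things; names that differ only in an ending like _2 or _b are one class to them, and where a whole thing is asked for, a point or a joint stands for the part that bears it (a point fixed in the world has none). Each returns a list of dicts, best first, with "p" (0 to 1); they miss things now and then, are a little off and sometimes report something else, mostly with a low value. They report only what shows in the picture. A call takes as long as a camera call. They do not tell look-alikes from the thing itself.
- recognise(picture, label): "centre" ([x, y, z] in m, in world coordinates, good to about 4 mm: the middle of the surface that is visible of it).
The state is a dict: "time": time; "joints": joint angles; "qvel": joint speeds; "joint_efforts": joint torques, N m; "eef_pos": TCP position; "ee_rot": TCP orientation; "contact_force": force on the tool from outside, world axes, zero at the start; "torque": the same for the moment, N m; "width": finger opening in m.
Only numpy, scipy, OpenCV 4.12 (cv2) and the standard library are available. Lean on these libraries where they do the work, as an engineer would, in place of code of your own. Each camera call takes 0.05 s, during which the arm holds its last target.

## Working session

There is one attempt and no reset: what is moved stays moved. The work goes in short steps, Python scripts to look and compute and a tool call to move; the robot and the scene stay as the last step left them, time stands still between calls to the robot, and variables do not carry over. Pictures are saved under pics/ and viewed, and the job is handed in when it is done.

Besides the shell and the picture viewer there is one more tool, called as name([rows], argument=value, ...), one row to a line, values as JSON. apply_moves: Moves the arm, as the interface text tells. Its arguments: {"type":"object","properties":{"moves":{"type":"array"}},"required":["moves"]}

```bash
ls; mkdir -p pics; python3 - <<'E'
from plant import state,get_image,recognise,tip_extent
import cv2
print(state(),tip_extent)
for n in ["scene","top"]:
    p=get_image(n); cv2.imwrite(f"pics/{n}0.png",p["frame"])
    print(n,p["camera_matrix"],p["extrinsics"])
    for l in ["ring","track","guard","grease_tin","entry","bend","nest"]:
        try: print(l,[( [round(x,4) for x in r["centre"]],round(r["p"],2)) for r in recognise(p,l)[:3]])
        except Exception as e: print(l,e)
E
```

```text
pics
{'time': 0.0, 'joints': array([ 9.53299059e-01,  1.04708726e-01,  9.64684362e-02,  1.56387780e+00,
       -2.42215607e-05,  1.35311306e+00]), 'qvel': array([-0.00141093,  0.00062425,  0.00013829, -0.00016498,  0.00082884,
       -0.0001777 ]), 'joint_efforts': array([-1.59282004e-03, -5.56925440e+01,  5.03653121e+01,  1.66987139e-02,
       -4.35291222e-04,  2.16400849e-05]), 'eef_pos': array([0.23336044, 0.55243687, 0.25251632]), 'ee_rot': array([-6.23749575e-01, -3.07852375e+00,  1.91292259e-03]), 'contact_force': array([-0.35507031,  0.01126838,  0.92103808]), 'torque': array([-0.03136298, -0.00513303, -0.03844345]), 'width': 0.08527455350343316} 0.022
scene [[383.58767348   0.         316.99043159]
 [  0.         383.58767348 202.48714174]
 [  0.           0.           1.        ]] [[ 0.46839935  0.43664301 -0.76807873 -0.23785453]
 [-0.88345877  0.24144208 -0.40150508 -0.30301359]
 [ 0.01013214  0.8666306   0.49884741  0.61785809]
 [ 0.          0.          0.          1.        ]]
ring [([0.2835, -0.1943, 0.0186], 0.92), ([0.5076, -0.0342, 0.194], 0.9)]
track [([0.5546, 0.
[... 324 characters left out ...]
         0.           1.        ]] [[ 0.35348222  0.73152715 -0.58302516 -0.04831276]
 [-0.93539495  0.27021328 -0.2280813  -0.11411665]
 [-0.00930652  0.62598147  0.77978239  0.83325656]
 [ 0.          0.          0.          1.        ]]
ring [([0.2858, -0.1863, 0.0179], 0.97), ([0.4967, -0.0321, 0.2001], 0.82), ([0.6519, -0.0681, 0.2103], 0.47)]
track [([0.5642, 0.0313, 0.179], 0.83)]
guard [([0.6614, 0.0809, 0.2602], 0.57)]
grease_tin [([0.6506, -0.0662, 0.2081], 0.77)]
entry [([0.5653, 0.0326, 0.1839], 0.66)]
bend [([0.5598, 0.0359, 0.1799], 0.73), ([0.6595, 0.0831, 0.259], 0.33), ([0.6489, -0.0645, 0.2089], 0.2)]
nest [([0.5631, 0.0316, 0.1806], 0.96), ([0.6555, 0.0825, 0.2581], 0.63)]
```

View pics/scene0.png

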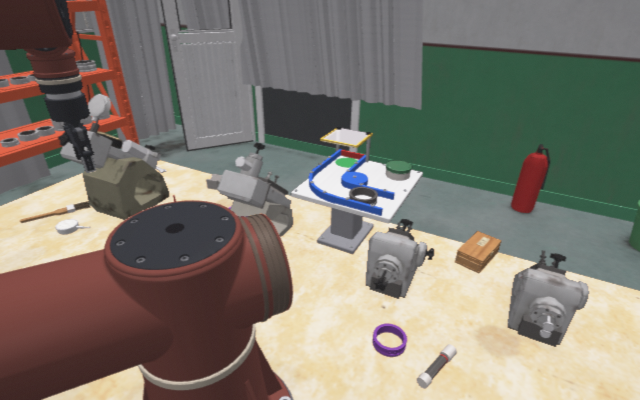

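View pics/top0.png

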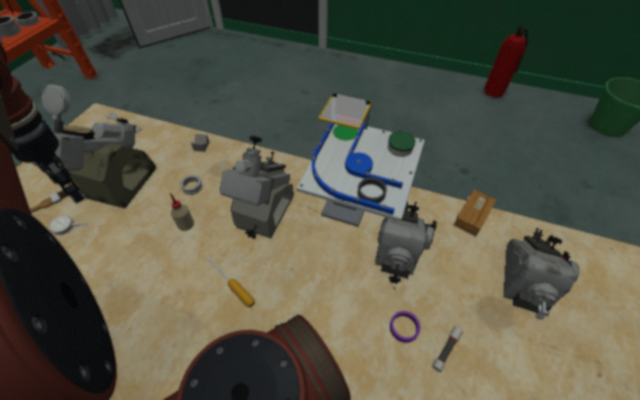

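```bash
cat > h.py <<'E'
import numpy as np,cv2
def pts(p):
    K=p["camera_matrix"];E=p["extrinsics"];d=p["range_z"]
    v,u=np.mgrid[0:d.shape[0],0:d.shape[1]]
    X=np.stack([(u-K[0,2])/K[0,0]*d,-(v-K[1,2])/K[1,1]*d,-d],-1)
    W=X@E[:3,:3].T+E[:3,3]; W[d<=0]=np.nan
    return W
def proj(p,P):
    K=p["camera_matrix"];E=p["extrinsics"]
    c=(np.atleast_2d(P)-E[:3,3])@E[:3,:3]
    return np.stack([K[0,0]*c[:,0]/-c[:,2]+K[0,2],-K[1,1]*c[:,1]/-c[:,2]+K[1,2]],-1)
E
python3 - <<'E'
from plant import get_image
from h import *
from scipy.optimize import least_squares
from scipy.ndimage import map_coordinates
# template raster 0.5mm, origin -200
N=800
yy,xx=np.mgrid[0:N,0:N]; x=xx*.5-200; y=yy*.5-200
T=np.zeros((N,N),bool)
T|=(x>-139)&(x<-131)&(y>-105)&(y<5)
T|=(x>-59)&(x<-51)&(y>-105)&(y<5)
r=np.hypot(x+25,y-5); T|=r<34
T|=(r>106)&(r<114)&(x<-25)&(y>5)
T|=(y>31)&(y<39)&(x>-25)&(x<118)
T|=(y>111)&(y<119)&(x>-25)&(x<118)
D=cv2.distanceTransform((~T).astype(np.uint8),cv2.DIST_L2,5)*.5-cv2.distanceTransform(T.astype(np.uint8),cv2.DIST_L2,5)*.5
np.set_printoptions(precision=4,suppress=True)
for n in ["scene","top"]:
    p=get_image(n);W=pts(p)
    hsv=cv2.cvtColor(p["frame"],cv2.COLOR_BGR2HSV)
    near=(np.abs(W[...,0]-.56)<.2)&(np.abs(W[...,1]-.03)<.2)&(W[...,2]>.15)
    blue=(hsv[...,0]>100)&(hsv[...,0]<128)&(hsv[...,1]>130)&near&(W[...,2]>.178)
    B=W[blue]
    print(n,blue.sum(),np.percentile(B[:,2],[5,50,90,99]))
    B=B[:,:2]*1000
    tem=np.argwhere(T)[::40]*.5-200; tem=tem[:,::-1]
    from scipy.spatial import cKDTree
    kt=cKDTree(B)
    def loss(q):
        c,s=np.cos(q[2]),np.sin(q[2]); R=np.array([[c,-s],[s,c]])
        L=(B-q[:2])@R
        d=map_coordinates(D,[(L[:,1]+200)*2,(L[:,0]+200)*2],order=1,mode='nearest')
        a=np.maximum(d,0)
        dd,_=kt.query(tem@R.T+q[:2])
        return np.r_[a/np.sqrt(len(a)),.7*np.maximum(dd-2,0)/np.sqrt(len(tem))]
    best=min((least_squares(loss,[560+5,32,a],loss='soft_l1') for a in np.arange(-.5,.51,.1)),key=lambda r:r.cost)
    print(best.x,np.degrees(best.x[2]),best.cost)
    pl=(np.abs(W[...,2]-.18)<.008)&near&(hsv[...,1]<60)
    rect=cv2.minAreaRect((W[pl][:,:2]*1000).astype(np.float32)); print("plate",rect)
    tx,ty,a=best.x; c,s=np.cos(a),np.sin(a)
    def tw(l): l=np.array(l,float); return np.c_[(tx+c*l[:,0]-s*l[:,1])/1000,(ty+s*l[:,0]+c*l[:,1])/1000,.18+l[:,2]/1000]
    im=cv2.resize(p["frame"],None,fx=4,fy=4,interpolation=cv2.INTER_CUBIC)
    def poly(l,col): cv2.polylines(im,[np.int32(proj(p,tw(l))*4+2)],True,col,1)
    poly([(-140,-128,0),(130,-128,0),(130,122,0),(-140,122,0)],(0,0,255))
    poly([(20,23,80),(130,23,80),(130,127,80),(20,127,80)],(255,0,255))
    t=np.linspace(0,2*np.pi,40)
    poly([(-25+34*np.cos(k),5+34*np.sin(k),18) for k in t],(0,255,255))
    poly([(85+34*np.cos(k),75+34*np.sin(k),0) for k in t],(0,0,0))
    poly([(-131,-105,18),(-131,5,18)],(0,255,255));poly([(-59,-105,18),(-59,5,18)],(0,255,255))
    poly([(-25,111,18),(118,111,18)],(0,255,255));poly([(-25,39,18),(118,39,18)],(0,255,255))
    # ring
    dk=(p["frame"].max(-1)<75)&near&(W[...,2]>.178)&(W[...,2]<.21)
    R=np.array([[c,-s],[s,c]])
    L=(W[dk][:,:2]*1000-[tx,ty])@R; m=(abs(L[:,0]+95)<45)&(L[:,1]<20)
    print("ring px",m.sum(),L[m].min(0),L[m].max(0),L[m].mean(0))
    for yc in [np.mean([L[m][:,1].min(),L[m][:,1].max()])]:
        poly([(-95+33*np.cos(k),yc+33*np.sin(k),20) for k in t],(0,128,255))
    c0=proj(p,tw([(0,0,0)]))[0]*4
    u,v=int(c0[0]),int(c0[1]); im=im[max(v-300,0):v+300,u-400:u+400]
    cv2.imwrite(f"pics/fit_{n}.png",im)
E
```

```text
scene 1218 [0.1858 0.1958 0.1989 0.1999]
[588.7022   7.127   -0.0115] -0.6581706737810336 0.6250845751463265
plate ((546.6090087890625, 55.0526123046875), (349.2268371582031, 343.2985534667969), 89.93202209472656)
ring px 158 [-127.4104  -77.3758] [-63.4043 -18.3151] [-81.9215 -44.8328]
top 1265 [0.1898 0.1973 0.1992 0.2004]
[585.5527   6.8449   0.04  ] 2.291345723049445 1.8991626415849288
plate ((546.3121948242188, 55.54991912841797), (348.5945739746094, 344.7515563964844), 89.92255401611328)
ring px 296 [-127.6372  -71.3335] [-55.3343 -11.2324] [-88.7421 -41.3792]
```

View pics/fit_scene.png

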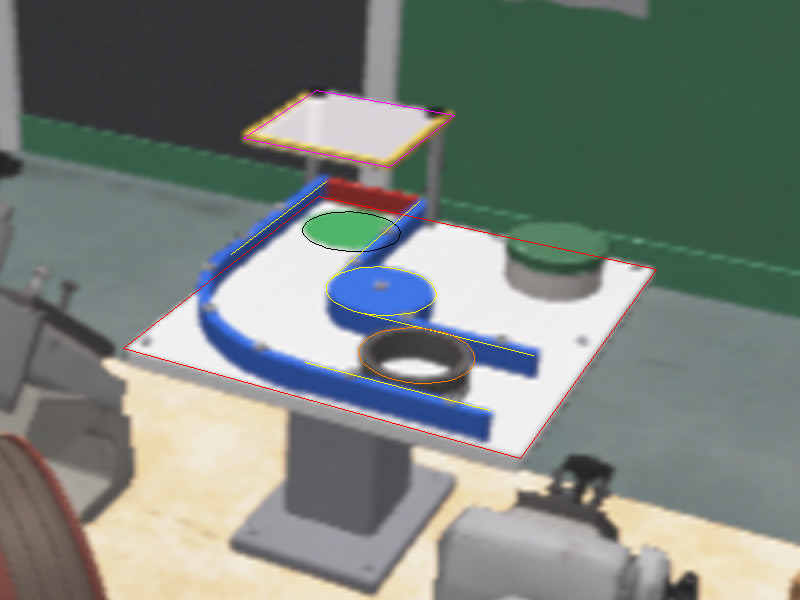

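View pics/fit_top.png

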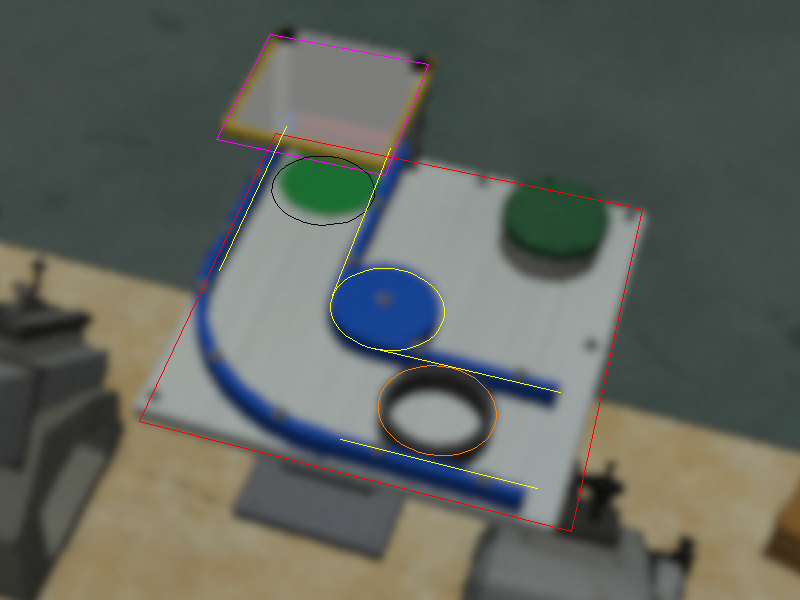

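```bash
cat > fit.py <<'E'
from plant import get_image
from h import *
from scipy.optimize import minimize
S=4
def box(x0,x1,y0,y1): return [(x0,y0),(x1,y0),(x1,y1),(x0,y1)]
pieces=[box(-139,-131,-105,5),box(-59,-51,-105,5),box(-25,118,31,39),box(-25,118,111,119)]
t=np.linspace(0,2*np.pi,49)[:-1]; pieces.append([(-25+34*np.cos(k),5+34*np.sin(k)) for k in t])
a=np.linspace(np.pi/2,np.pi,17)
for i in range(16): pieces.append([(-25+r*np.cos(k),5+r*np.sin(k)) for r,k in [(106,a[i]),(114,a[i]),(114,a[i+1]),(106,a[i+1])]])
def tw(l,q):
    l=np.array(l,float);c,s=np.cos(q[2]),np.sin(q[2])
    return np.c_[(q[0]+c*l[:,0]-s*l[:,1])/1000,(q[1]+s*l[:,0]+c*l[:,1])/1000,.18+(l[:,2]+(q[3] if len(q)>3 else 0))/1000]
def render(p,q,shape):
    m=np.zeros(shape,np.uint8)
    for pc in pieces:
        P=proj(p,tw([(x,y,z) for z in (0,18) for x,y in pc],q))*S+(S-1)/2
        cv2.fillConvexPoly(m,cv2.convexHull(np.float32(P*16)).astype(np.int32),255,shift=4)
    return m
def ringmask(p,q,yc):pass
def blue(p):
    im=cv2.resize(p["frame"],None,fx=S,fy=S,interpolation=cv2.INTER_CUBIC)
    h=cv2.cvtColor(im,cv2.COLOR_BGR2HSV)
    m=((h[...,0]>100)&(h[...,0]<128)&(h[...,1]>110)).astype(np.uint8)*255
    c=proj(p,[[.575,.01,.19]])[0]*S; k=np.zeros_like(m); cv2.circle(k,(int(c[0]),int(c[1])),260,255,-1)
    return im,m&k
def ignore(p,q,shape):  # occluders: ring and guard
    m=np.zeros(shape,np.uint8)
    P=proj(p,tw([(x,y,z) for z in (70,85) for x,y in box(15,135,18,132)],q))*S
    cv2.fillConvexPoly(m,cv2.convexHull(np.float32(P)).astype(np.int32),255)
    P=proj(p,tw([(-95+35*np.cos(k),-42+35*np.sin(k),z) for z in (0,21) for k in t],q))*S
    cv2.fillConvexPoly(m,cv2.convexHull(np.float32(P)).astype(np.int32),255)
    return m
def cost1(p,b,q):
    r=render(p,q,b.shape); g=ignore(p,q,b.shape)==0
    x=(r>0)&g; y=(b>0)&g
    return 1-(x&y).sum()/(x|y).sum()
E
python3 - <<'E'
from fit import *
P={n:get_image(n) for n in ["scene","top"]}
B={n:blue(P[n]) for n in P}
import pickle
def run(ns):
    f=lambda v:sum(cost1(P[n],B[n][1],[v[0],v[1],v[2]/100]) for n in ns)/len(ns)
    r=min((minimize(f,[588,7,a],method="Nelder-Mead",options=dict(initial_simplex=[[588,7,a],[593,7,a],[588,12,a],[588,7,a+3]],xatol=.05,fatol=1e-4)) for a in (-1,2)),key=lambda r:r.fun)
    print(ns,r.x,r.fun); return [r.x[0],r.x[1],r.x[2]/100]
Q={n:run([n]) for n in P}; J=run(list(P))
for n in P:
    im=B[n][0].copy(); r=render(P[n],Q[n],im.shape[:2])
    cs,_=cv2.findContours(r,cv2.RETR_LIST,cv2.CHAIN_APPROX_NONE); cv2.drawContours(im,cs,-1,(0,255,255),1)
    def poly(l,col): cv2.polylines(im,[np.int32(proj(P[n],tw(l,Q[n]))*S+2)],True,col,1)
    poly([(-140,-128,0),(130,-128,0),(130,122,0),(-140,122,0)],(0,0,255))
    poly([(20,23,80),(130,23,80),(130,127,80),(20,127,80)],(255,0,255))
    poly([(85+34*np.cos(k),75+34*np.sin(k),0) for k in t],(0,0,0))
    poly([(-95+33*np.cos(k),-42+33*np.sin(k),20) for k in t],(0,128,255))
    u,v=np.int32(proj(P[n],tw([(0,0,0)],Q[n]))[0]*S); cv2.imwrite(f"pics/fit2_{n}.png",im[v-280:v+280,u-380:u+380])
E
```

```text
['scene'] [ 5.94934748e+02  9.54940888e+00 -3.39801691e-01] 0.22663236038468026
['top'] [5.93277577e+02 9.83443238e+00 3.21236189e-01] 0.29506987850270383
['scene', 'top'] [5.93446162e+02 9.67612577e+00 3.08632059e-01] 0.2637277185389372
```

View pics/fit2_scene.png

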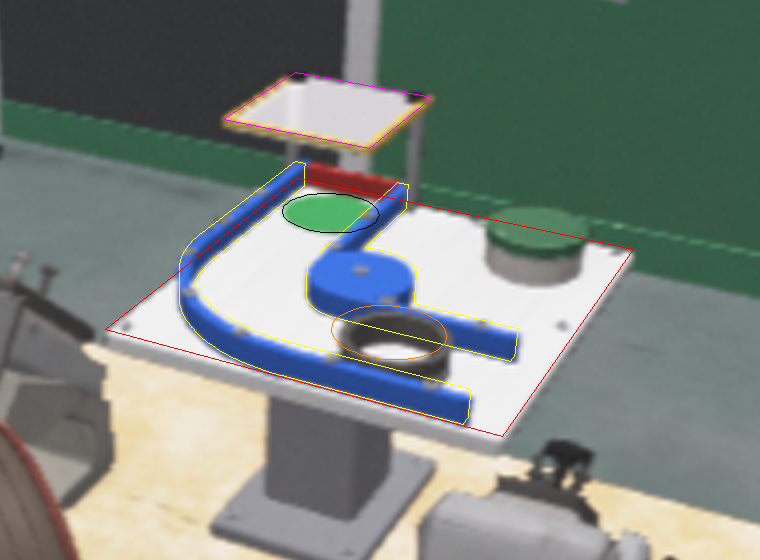

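View pics/fit2_top.png

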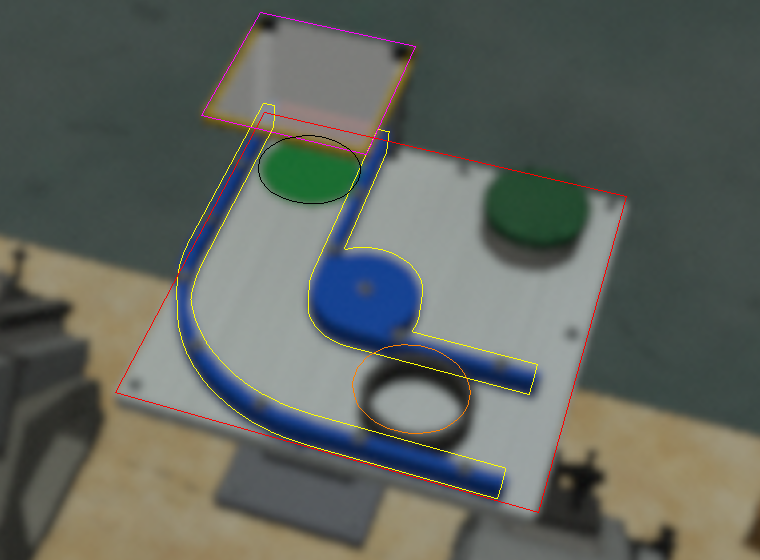

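```bash
python3 - <<'E'
from fit import *
P={n:get_image(n) for n in ["scene","top"]}
print({k:(v if np.size(v)<20 else '') for k,v in P["top"].items()}.keys())
B={n:blue(P[n]) for n in P}
def cost1b(p,b,q): # no ignore for extra blue; penal only
    r=render(p,q,b.shape); g=ignore(p,q,b.shape)==0
    x=(r>0); y=(b>0)
    return ((x^y)&(g|y)).sum()/y.sum()
out=[]
for n in P:
  b=B[n][1]; print(n,(b>0).sum())
  best=None
  for a in (-3,0,3):
   for x0,y0 in((585,5),(592,10)):
    v0=np.array([x0,y0,a,0.]); sx=[v0]+[v0+np.eye(4)[i]*s for i,s in enumerate((6,6,3,4))]
    r=minimize(lambda v:cost1b(P[n],b,[v[0],v[1],v[2]/100,v[3]]),v0,method="Nelder-Mead",options=dict(initial_simplex=sx,xatol=.02,fatol=1e-4,maxiter=400))
    if best is None or r.fun<best.fun: best=r
  print(n,best.x,best.fun)
  q=[best.x[0],best.x[1],best.x[2]/100,best.x[3]]
  im=B[n][0].copy(); im[b>0]=im[b>0]//2+np.uint8([0,0,110]); r=render(P[n],q,im.shape[:2])
  cs,_=cv2.findContours(r,cv2.RETR_LIST,cv2.CHAIN_APPROX_NONE); cv2.drawContours(im,cs,-1,(0,255,255),1)
  def poly(l,col): cv2.polylines(im,[np.int32(proj(P[n],tw(l,q))*S+2)],True,col,1)
  poly([(-140,-128,0),(130,-128,0),(130,122,0),(-140,122,0)],(0,0,255))
  poly([(20,23,80),(130,23,80),(130,127,80),(20,127,80)],(255,0,255))
  poly([(85+34*np.cos(k),75+34*np.sin(k),0) for k in t],(0,0,0))
  poly([(-95+33*np.cos(k),-42+33*np.sin(k),20) for k in t],(0,128,255))
  u,v=np.int32(proj(P[n],tw([(0,0,0)],q))[0]*S); out.append(im[v-280:v+280,u-380:u+380])
cv2.imwrite("pics/fit3a.png",out[0]);cv2.imwrite("pics/fit3b.png",out[1])
E
```

```text
dict_keys(['frame', 'range_z', 'camera_matrix', 'extrinsics', 'shot'])
scene 21170
scene [601.852307    12.56563944   0.97268313  -4.48515792] 0.2446858762399622
top 22524
top [603.78219408  14.0181608    2.11937038 -14.70993758] 0.3545551411827384
```

View pics/fit3b.png

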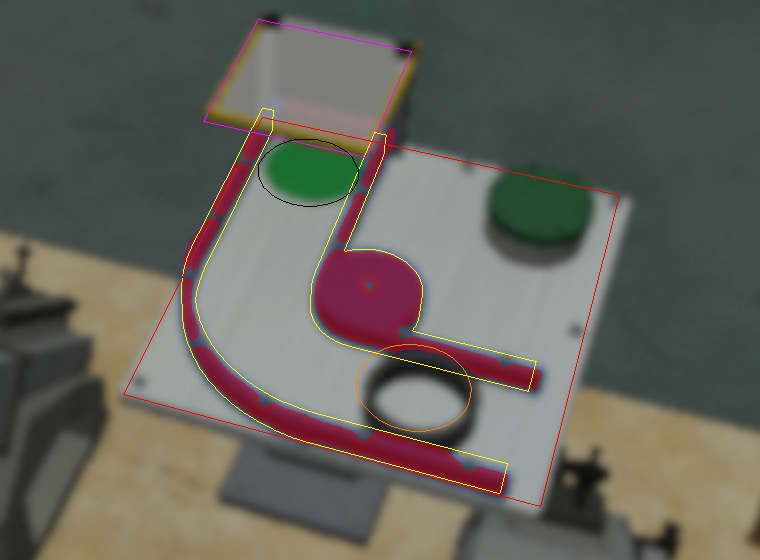

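View pics/fit3a.png

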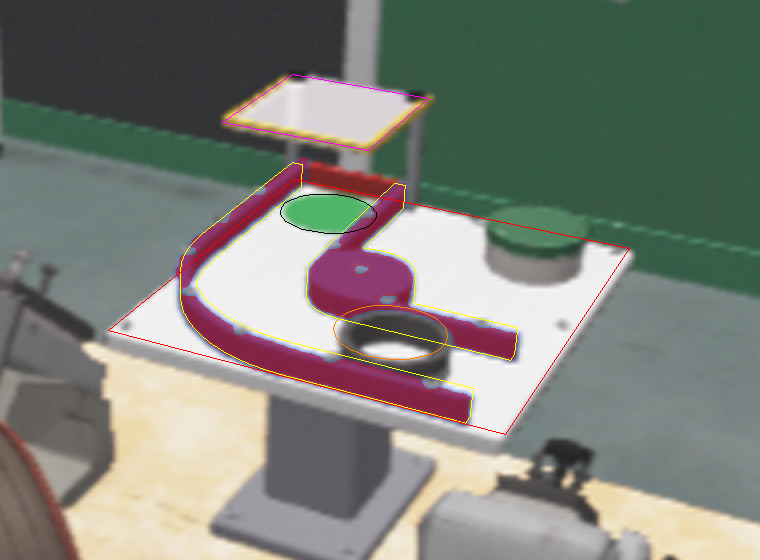

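```bash
python3 - <<'E'
from fit import *
for n,(u0,v0,u1,v1) in {"scene":(285,120,435,225),"top":(290,85,435,235)}.items():
    p=get_image(n); im=p["frame"][v0:v1,u0:u1]; k=5 if n=="scene" else 4
    k=5.0 if n=="scene" else 3.9
    k=5 if n=="scene" else 4
    im=cv2.resize(im,None,fx=k,fy=k,interpolation=cv2.INTER_CUBIC)[:600]
    for u in range(u0,u1,10):
        cv2.line(im,((u-u0)*k,0),((u-u0)*k,600),(0,255,255) if u%50==0 else (160,160,160),1)
        cv2.putText(im,str(u),((u-u0)*k,10),0,.35,(0,0,255),1)
    for v in range((v0+9)//10*10,v1,10):
        cv2.line(im,(0,(v-v0)*k),(800,(v-v0)*k),(0,255,255) if v%50==0 else (160,160,160),1)
        cv2.putText(im,str(v),(0,(v-v0)*k),0,.35,(0,0,255),1)
    cv2.imwrite(f"pics/grid_{n}.png",im)
E
```

```text
(no output)
```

View pics/grid_scene.png

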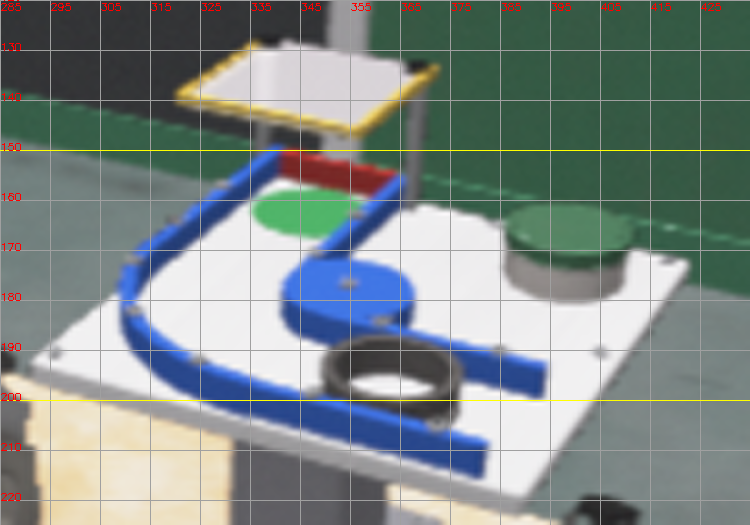

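View pics/grid_top.png

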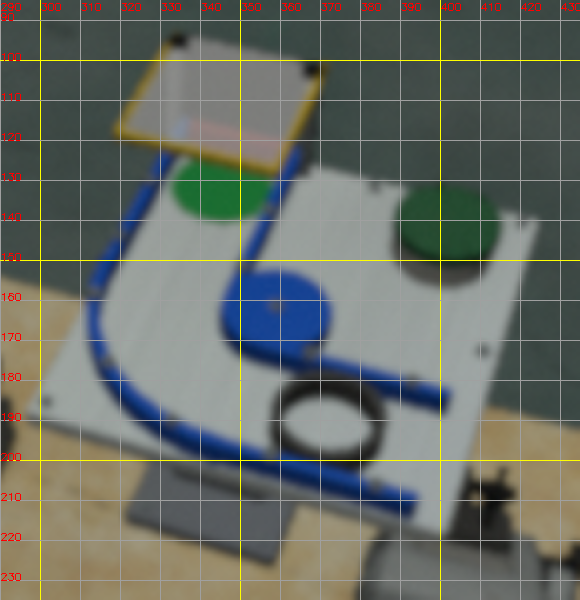

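```bash
cat > kp.py <<'E'
from fit import *
from scipy.optimize import least_squares
L=np.array([(-140,122,0),(-140,-128,0),(130,-128,0),(-25,5,18),(-131,-105,18),(-139,-105,0),(-51,-105,18),(-59,-105,0),(20,127,80),(20,23,80),(130,23,80),(130,127,80)],float)
U={"scene":np.array([(291.4,192),(389,220),(423,173),(354.8,176.6),(382.6,208.2),(381.8,215.6),(394.4,192.4),(393.8,199.6),(320.6,139.4),(356.4,146.6),(373,133.4),(335,128.6)]),
"top":np.array([(298.75,190),(401.2,218),(425,140.5),(359,161.3),(394.5,208),(393.3,215),(403.2,182.5),(402,188.3),(318.7,117.5),(359.5,128),(371.2,102),(332.5,94.5)])}
E
python3 - <<'E'
from kp import *
np.set_printoptions(precision=2,suppress=True)
P={n:get_image(n) for n in U}
for ns in (["scene"],["top"],["scene","top"]):
  for free in (0,1):
    f=lambda q:np.concatenate([(proj(P[n],tw(L,[q[0],q[1],q[2]/100,q[3] if free else 0]))-U[n]).ravel() for n in ns])
    r=least_squares(f,[588,7,0,0],loss="soft_l1")
    print(ns,r.x,r.cost)
    if not free: print(r.fun.reshape(-1,2).T)
E
```

```text
['scene'] [589.07   5.68   0.07   0.  ] 7.438172621124929
[[-0.77  1.94  0.2   0.19  0.29 -0.95  0.11 -1.23 -0.51  0.46 -0.5   2.98]
 [ 0.3  -0.7  -1.19  0.88 -0.69  0.73 -0.35  0.71  0.11  0.17  0.26 -1.14]]
['scene'] [591.73   6.59   0.07  -1.48] 7.336814590071308
['top'] [588.97   6.48   0.76   0.  ] 8.523088850583267
[[-1.96  2.13 -0.2   0.63  0.62 -0.29 -0.4  -1.28 -0.51  0.25  0.59  0.24]
 [-1.25  0.6  -1.51  0.76 -0.37  0.33 -1.07  0.7   1.64  0.75 -0.45 -1.24]]
['top'] [592.32   6.95   0.85  -3.84] 8.169435046920018
['scene', 'top'] [589.11   6.18   0.5    0.  ] 16.284943279860506
[[-0.84  2.07 -0.14  0.05  0.4  -0.83  0.06 -1.27 -0.8   0.24 -0.87  2.56
  -1.91  2.08  0.03  0.74  0.59 -0.33 -0.34 -1.23 -0.31  0.42  0.85  0.53]
 [ 0.39 -0.82 -1.36  0.84 -0.79  0.63 -0.47  0.59  0.13  0.14  0.2  -1.15
  -1.4   0.66 -1.41  0.74 -0.33  0.37 -1.01  0.76  1.56  0.73 -0.44 -1.29]]
['scene', 'top'] [590.53   6.52   0.49  -1.24] 16.016690827435045
```

```bash
cat > mv.py <<'E'
# helper: where target lies in tool units
import numpy as np
from scipy.spatial.transform import Rotation as Ro
from plant import state
np.set_printoptions(precision=3,suppress=True)
T=np.array([.5890,.0062]);A=.005
def w(x,y,z=0):
    return np.array([T[0]+(np.cos(A)*x-np.sin(A)*y)/1000,T[1]+(np.sin(A)*x+np.cos(A)*y)/1000,.18+z/1000])
def local(p):
    d=(np.asarray(p)[:2]-T)*1000;c,s=np.cos(A),np.sin(A);return np.array([c*d[0]+s*d[1],-s*d[0]+c*d[1],(p[2]-.18)*1000])
def Rdes(lean,yaw=0.0): # lean: tip forward, deg ; columns tool x,y,z
    R0=np.array([[-1,0,0],[0,1,0],[0,0,-1.]])
    return Ro.from_rotvec([0,0,A+np.radians(yaw)])*Ro.from_rotvec([0,-np.radians(lean),0])*Ro.from_matrix(R0)
def plan(tip,lean=0,s=None,R=None,yaw=0):
    s=s or state()
    Rc=Ro.from_rotvec(s["ee_rot"]);Rd=Rdes(lean,yaw) if R is None else R
    tcp=np.asarray(tip)-.022*Rd.as_matrix()[:,2]
    print("shift u",Rc.inv().apply(tcp-s["eef_pos"])/.04,"rot u",np.degrees((Rc.inv()*Rd).as_rotvec())/5,"tcp",tcp)
def now():
    s=state();Rc=Ro.from_rotvec(s["ee_rot"]).as_matrix()
    tip=s["eef_pos"]+.022*Rc[:,2]
    print("t",round(s["time"],2),"tip track",local(tip),"tcp",s["eef_pos"],"z",Rc[:,2],"y",Rc[:,1],"F",s["contact_force"],"w",round(s["width"],4),"j",s["joints"]); return s
E
python3 - <<'E'
from mv import *; from h import *; from plant import get_image
for n,uv in (("scene",(363.4,192.8)),("top",(371.8,187.5))):
    p=get_image(n);K=p["camera_matrix"];E=p["extrinsics"]
    r=E[:3,:3]@np.array([(uv[0]-K[0,2])/K[0,0],-(uv[1]-K[1,2])/K[1,1],-1]);k=(.2-E[2,3])/r[2];X=E[:3,3]+k*r
    print(n,X,local(X))
s=now()
plan(w(-95,-42,160))
plan([.234,.553,.42])
print(Rdes(45).as_matrix())
E
```

```text
scene [ 0.496 -0.039  0.2  ] [-92.982 -44.619  20.   ]
top [ 0.495 -0.037  0.2  ] [-94.349 -43.151  20.   ]
t 1.4 tip track [-352.722  548.288   51.343] tcp [0.234 0.553 0.253] z [ 0.  0. -1.] y [0.389 0.921 0.   ] F [-0.113  0.51   0.408] w 0.0853 j [ 0.953  0.104  0.097  1.564 -0.     1.353]
shift u [-11.734 -11.027  -2.717] rot u [ 0.001  0.001 -4.638] tcp [ 0.494 -0.036  0.362]
shift u [-0.008  0.012 -4.716] rot u [ 0.001  0.001 -4.638] tcp [0.234 0.553 0.442]
[[-0.707 -0.005  0.707]
 [-0.004  1.     0.004]
 [-0.707 -0.    -0.707]]
```

apply_moves([
  {"rot": [0, 0, 0], "delta_pos": [0, 0, -1], "jaw": 0},
  {"rot": [0, 0, 0], "delta_pos": [0, 0, -2], "jaw": 0},
  {"rot": [0, 0, 0], "delta_pos": [0, 0, -3], "jaw": 0},
  {"rot": [0, 0, 0], "delta_pos": [0, 0, -4], "jaw": 0},
  {"rot": [0, 0, -1], "delta_pos": [-0.7, -0.7, -4], "jaw": 0},
  {"rot": [0, 0, -2], "delta_pos": [-1.4, -1.4, -4], "jaw": 0},
  {"rot": [0, 0, -3], "delta_pos": [-2.1, -2, -4], "jaw": 0},
  {"rot": [0, 0, -4], "delta_pos": [-2.8, -2.7, -4], "jaw": 0},
  {"rot": [0, 0, -4.64], "delta_pos": [-3.5, -3.4, -4], "jaw": 0},
  {"rot": [0, 0, -4.64], "delta_pos": [-4.2, -4.1, -4], "jaw": 0},
])

```text
time: 2.23
eef_pos: [0.3246, 0.3347, 0.4134]
ee_rot: [-0.015, 3.141, 0.001]
contact_force: [1.7, -0.5, 0.4]
width: 0.0001
```

```bash
python3 - <<'E'
from mv import *
now(); plan(w(-94,-44,140))
E
```

```text
t 2.23 tip track [-262.72   329.795  211.378] tcp [0.325 0.335 0.413] z [ 0.001  0.    -1.   ] y [-0.009  1.     0.   ] F [ 1.69  -0.492  0.443] w 0.0001 j [ 0.519 -0.194  0.107  1.87   0.     0.51 ]
shift u [-4.176 -9.364  1.783] rot u [0.004 0.006 0.051] tcp [ 0.495 -0.038  0.342]
```

apply_moves([
  {"rot": [0, 0, 0], "delta_pos": [-0.42, -0.9, 0.1], "jaw": 0},
  {"rot": [0, 0, 0], "delta_pos": [-0.84, -1.8, 0.2], "jaw": 0},
  {"rot": [0, 0, 0], "delta_pos": [-1.26, -2.8, 0.3], "jaw": 0},
  {"rot": [0, 0, 0], "delta_pos": [-1.7, -3.7, 0.4], "jaw": 0},
  {"rot": [0, 0, 0], "delta_pos": [-2.1, -4.6, 0.5], "jaw": 0},
  {"rot": [0, 0, 0], "delta_pos": [-2.5, -5.6, 0.6], "jaw": 0},
  {"rot": [0, 0, 0], "delta_pos": [-2.9, -6.5, 0.8], "jaw": 0},
  {"rot": [0, 0, 0], "delta_pos": [-3.3, -7.4, 1.0], "jaw": 0},
  {"rot": [0, 0, 0], "delta_pos": [-3.7, -8.4, 1.2], "jaw": 0},
  {"rot": [0, 0, 0.05], "delta_pos": [-4.18, -9.36, 1.4], "jaw": 0},
])

```text
time: 3.07
eef_pos: [0.4919, -0.0358, 0.3581]
ee_rot: [-0.001, 3.141, -0.0]
contact_force: [-0.0, 0.3, 0.1]
width: -0.0001
```

apply_moves([
  {"rot": [0, 0, 0], "delta_pos": [0, 0, 0], "jaw": 0},
  {"rot": [0, 0, 0], "delta_pos": [0, 0, 0], "jaw": 0},
])

```text
time: 3.23
eef_pos: [0.4918, -0.0354, 0.3569]
ee_rot: [-0.004, -3.14, -0.001]
contact_force: [-0.7, 0.9, 0.7]
width: 0.0
```

```bash
python3 - <<'E'
from mv import *; import cv2; from plant import get_image,recognise
now(); plan(w(-94,-44,60))
p=get_image("wrist"); cv2.imwrite("pics/w1.png",p["frame"]); print(p["camera_matrix"],p["extrinsics"],p["range_z"][::100,::160])
for r in recognise(p,"ring"): print(r, local(r["centre"]))
q=get_image("scene"); cv2.imwrite("pics/s1.png",cv2.resize(q["frame"][100:240,250:450],None,fx=4,fy=4,interpolation=cv2.INTER_CUBIC))
E
```

```text
t 3.23 tip track [-97.403 -41.122 154.923] tcp [ 0.492 -0.035  0.357] z [-0.002  0.001 -1.   ] y [0.003 1.    0.001] F [-0.68   0.859  0.676] w 0.0 j [-0.338 -0.165  0.024  1.762  0.    -0.335]
shift u [-0.089 -0.073  2.373] rot u [ 0.009 -0.023 -0.089] tcp [ 0.495 -0.038  0.262]
[[309.707   0.    324.03 ]
 [  0.    309.707 201.01 ]
 [  0.      0.      1.   ]] [[ 0.002 -0.954 -0.299  0.416]
 [ 1.     0.003 -0.    -0.034]
 [ 0.001 -0.299  0.954  0.478]
 [ 0.     0.     0.     1.   ]] [[0.323 0.395 0.405 0.396]
 [1.063 0.447 0.453 0.395]
 [1.155 0.5   0.312 0.43 ]
 [1.079 1.413 0.115 1.416]]
{'centre': [0.2872, -0.1869, 0.0214], 'p': 0.91} [-302.762 -191.589 -158.6  ]
{'centre': [0.4997, -0.0389, 0.2008], 'p': 0.78} [-89.524 -44.653  20.8  ]
{'centre': [0.5184, 0.0127, 0.1795], 'p': 0.48} [-70.567   6.853  -0.5  ]
```

View pics/w1.png

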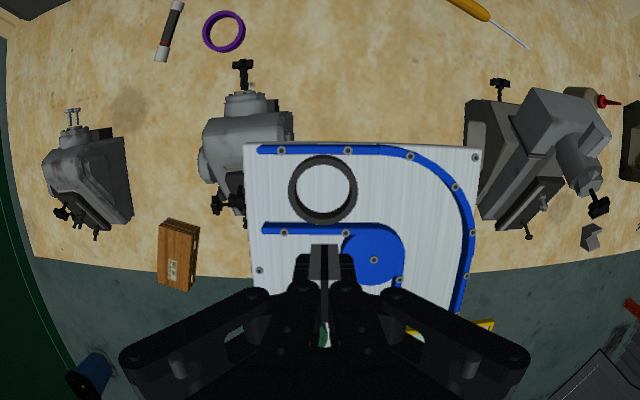

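View pics/s1.png

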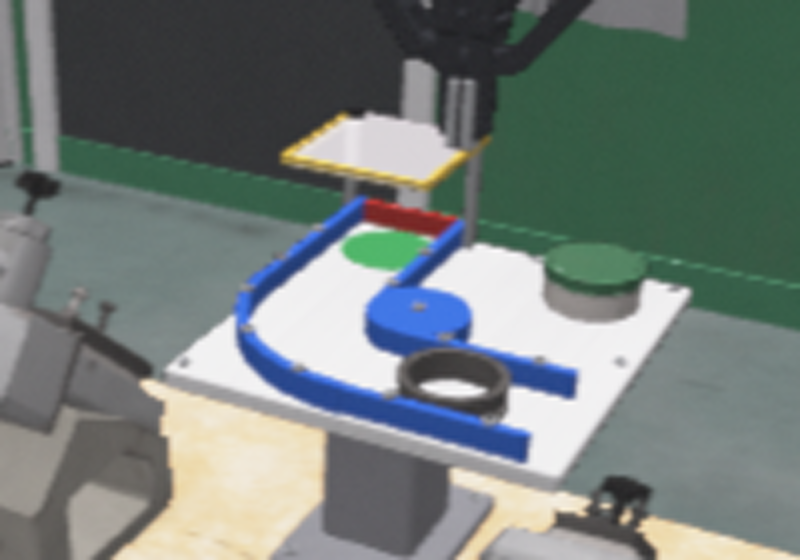

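```bash
cat >> mv.py <<'E'
def wray(p,uv,z):
    K=p["camera_matrix"];E=p["extrinsics"]
    d=np.array([uv[0]-K[0,2],uv[1]-K[1,2]]);r=np.hypot(*d);th=r/K[0,0]
    c=np.array([np.sin(th)*d[0]/r,-np.sin(th)*d[1]/r,-np.cos(th)])
    v=E[:3,:3]@c;k=(z-E[2,3])/v[2];return E[:3,3]+k*v
E
python3 - <<'E'
from mv import *; import cv2; from plant import get_image
p=get_image("wrist")
for n,uv,z in (("disc -25,5",(374,260),.198),("ring L",(288,190),.2),("ring R",(357,190),.2),("ring top",(322,155),.2),("ring bot",(322,225),.2),("outer end -135,-105",(258,150),.198),("inner end -55,-105",(262,228),.198),("plate corner -140,-128",(243,143),.18),("plate -140,122",(481,148),.18)):
    X=wray(p,uv,z);print(n,local(X),X)
cv2.imwrite("pics/w1z.png",cv2.resize(p["frame"][130:280,230:430],None,fx=4,fy=4,interpolation=cv2.INTER_CUBIC))
E
```

```text
disc -25,5 [-20.389  14.209  18.   ] [0.569 0.02  0.198]
ring L [-96.358 -71.307  20.   ] [ 0.493 -0.066  0.2  ]
ring R [-96.139  -6.411  20.   ] [ 0.493 -0.001  0.2  ]
ring top [-129.335  -39.156   20.   ] [ 0.46  -0.034  0.2  ]
ring bot [-60.924 -39.494  20.   ] [ 0.528 -0.034  0.2  ]
outer end -135,-105 [-134.581  -98.549   18.   ] [ 0.455 -0.093  0.198]
inner end -55,-105 [-56.742 -99.363  18.   ] [ 0.533 -0.093  0.198]
plate corner -140,-128 [-139.568 -117.502    0.   ] [ 0.45  -0.112  0.18 ]
plate -140,122 [-137.484  129.211    0.   ] [0.451 0.135 0.18 ]
```

View pics/w1z.png

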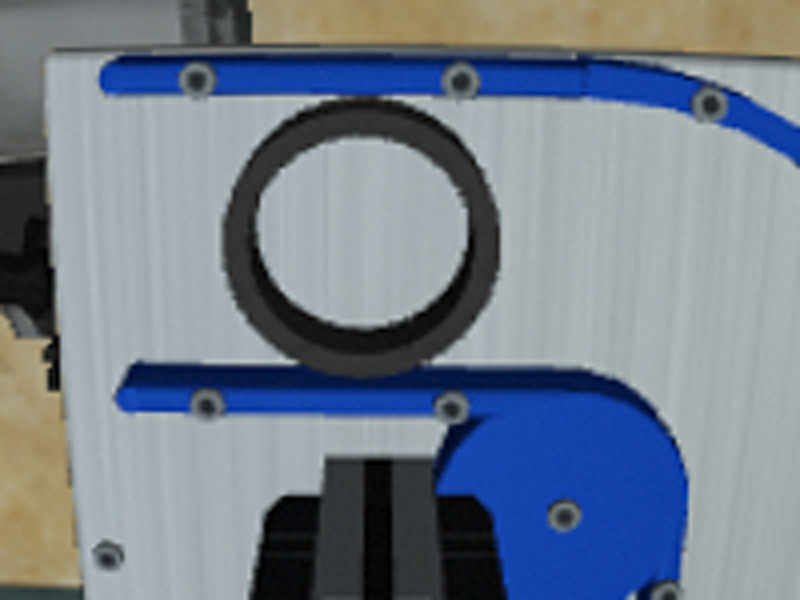

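```bash
python3 - <<'E'
from mv import *; from plant import get_image
from scipy.optimize import least_squares
p=get_image("wrist")
z=lambda x,y:(x/4+230-.4,y/4+130-.4)
pts=[((-25,5),z(565,515),.198),((-135,-105),z(98,76),.198),((-55,-105),z(113,400),.198),((-140,-128),z(43,50),.18),((-140,122),(480,148),.18)]
W=np.array([wray(p,uv,zz)[:2] for _,uv,zz in pts])*1000; L=np.array([q[0] for q in pts],float)
def f(v):
    c,s=np.cos(v[2]),np.sin(v[2]);return (L@np.array([[c,s],[-s,c]])+v[:2]-W).ravel()
r=least_squares(f,[589,6,0]);print(r.x,r.fun.reshape(-1,2))
for n,uv in (("L",(222,235)),("R",(500,235)),("T",(361,97)),("B",(361,377))): X=wray(p,z(*uv),.2); print(n,X,local(X))
print(state()["eef_pos"])
# finger centre: where tips
print(wray(p,z(379,458),.335))
E
```

```text
[590.416   9.709  -0.009] [[-1.192 -2.191]
 [ 0.817  2.49 ]
 [-0.28   2.864]
 [ 0.073 -2.448]
 [ 0.582 -0.715]]
L [ 0.492 -0.068  0.2  ] [-97.84  -73.819  20.   ]
R [ 0.491 -0.003  0.2  ] [-97.645  -8.508  20.   ]
T [ 0.459 -0.035  0.2  ] [-130.301  -40.928   20.   ]
B [ 0.527 -0.035  0.2  ] [-61.99  -41.356  20.   ]
[ 0.492 -0.033  0.359]
[ 0.485 -0.031  0.335]
```

```bash
python3 - <<'E'
from mv import *; from plant import get_image
for i in range(4):
    p=get_image("wrist"); s=state(); print(s["time"],s["eef_pos"]*1000,s["ee_rot"],p["extrinsics"][:3,3]*1000)
from kp import *
L[[4,6],1]=-109; L[[5,7],1]=-107
P={n:get_image(n) for n in U}
for ns in (["scene"],["top"],["scene","top"]):
    f=lambda q:np.concatenate([(proj(P[n],tw(L,[q[0],q[1],q[2]/100,0]))-U[n]).ravel() for n in ns])
    r=least_squares(f,[588,7,0],loss="soft_l1"); print(ns,r.x,r.cost)
E
```

```text
3.5333 [491.646 -32.623 358.751] [-0.004  3.14  -0.   ] [415.493 -31.71  479.717]
3.5833 [491.642 -32.707 358.628] [-0.004  3.141 -0.   ] [415.523 -31.746 479.659]
3.6333 [491.657 -32.836 358.531] [-0.003  3.141 -0.   ] [415.559 -31.84  479.57 ]
3.6833 [491.676 -33.003 358.419] [-0.003  3.141 -0.   ] [415.597 -31.963 479.47 ]
['scene'] [589.447   6.76   -0.766] 7.795079125642063
['top'] [589.487   7.699  -0.045] 8.719972549506833
['scene', 'top'] [589.601   7.351  -0.328] 16.90147139967869
```

```bash
sed -i 's/^T=.*/T=np.array([.5900,.0080]);A=-.003/' mv.py; python3 - <<'E'
from mv import *
now(); plan(w(-95,-44,40))
E
```

```text
t 3.78 tip track [-98.157 -41.569 156.235] tcp [ 0.492 -0.033  0.358] z [ 0. -0. -1.] y [-0.001  1.    -0.   ] F [ 0.822  0.603 -0.401] w 0.0003 j [-0.334 -0.168  0.024  1.762  0.    -0.335]
shift u [-0.078 -0.061  2.906] rot u [-0.     0.004  0.05 ] tcp [ 0.495 -0.036  0.242]
```

apply_moves([
  {"rot": [0, 0, 0], "delta_pos": [-0.08, -0.06, 0.7], "jaw": 0},
  {"rot": [0, 0, 0], "delta_pos": [-0.08, -0.06, 1.5], "jaw": 0},
  {"rot": [0, 0, 0], "delta_pos": [-0.08, -0.06, 2.2], "jaw": 0},
  {"rot": [0, 0, 0], "delta_pos": [-0.08, -0.06, 2.7], "jaw": 0},
  {"rot": [0, 0, 0], "delta_pos": [-0.08, -0.06, 2.9], "jaw": 0},
  {"rot": [0, 0, 0], "delta_pos": [-0.08, -0.06, 2.9], "jaw": 0},
])

```text
time: 4.28
eef_pos: [0.494, -0.0356, 0.2403]
ee_rot: [0.001, -3.139, -0.002]
contact_force: [-0.2, -0.3, 0.3]
width: 0.0
```

```bash
cat > look.py <<'E'
import sys,cv2,numpy as np
from plant import get_image
from mv import *
now()
p=get_image("wrist"); cv2.imwrite(f"pics/w{sys.argv[1]}.png",cv2.resize(p["frame"][100:350,170:490],None,fx=2.4,fy=2.4,interpolation=cv2.INTER_CUBIC))
q=get_image("scene"); cv2.imwrite(f"pics/s{sys.argv[1]}.png",cv2.resize(q["frame"][100:240,270:450],None,fx=4,fy=4,interpolation=cv2.INTER_CUBIC))
E
python3 look.py 2
```

```text
t 4.28 tip track [-95.901 -43.915  38.297] tcp [ 0.494 -0.036  0.24 ] z [-0.003  0.001 -1.   ] y [-0.001  1.     0.001] F [-0.223 -0.329  0.274] w 0.0 j [-0.337 -0.215 -0.235  1.554  0.    -0.338]
```

View pics/w2.png

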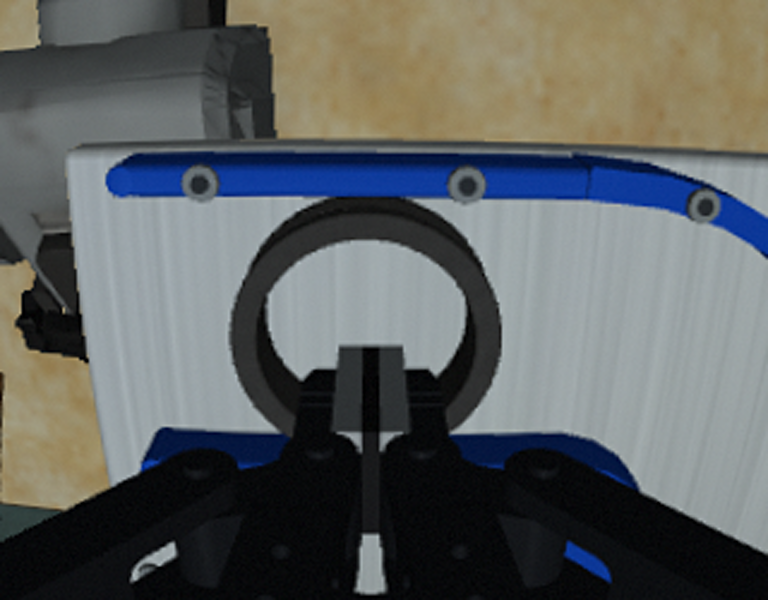

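View pics/s2.png

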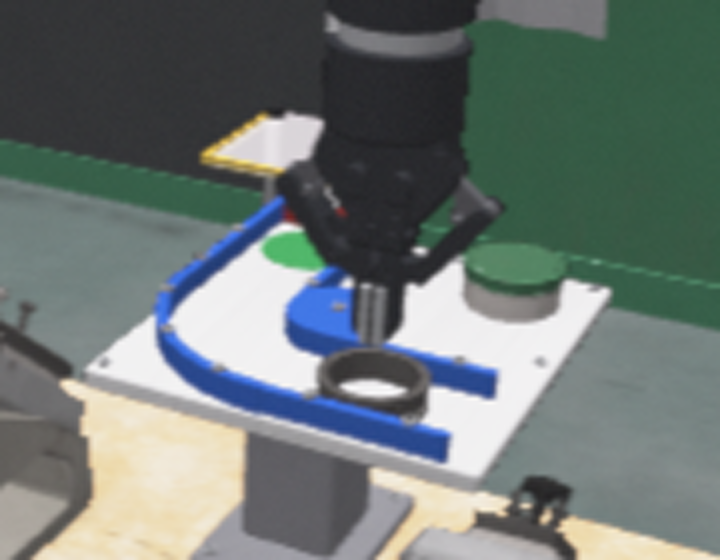

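apply_moves([
  {"rot": [0, 0, 0], "delta_pos": [-0.01, 0, 0.2], "jaw": 0},
  {"rot": [0, 0, 0], "delta_pos": [-0.01, 0, 0.35], "jaw": 0},
  {"rot": [0, 0, 0], "delta_pos": [-0.01, 0, 0.5], "jaw": 0},
  {"rot": [0, 0, 0], "delta_pos": [-0.01, 0, 0.5], "jaw": 0},
])

```text
time: 4.72
eef_pos: [0.495, -0.0359, 0.2209]
ee_rot: [0.001, -3.14, -0.001]
contact_force: [0.2, 0.8, -0.1]
width: -0.0
```

apply_moves([
  {"rot": [0, 0, 0], "delta_pos": [0, 0, 0.12], "jaw": 0},
  {"rot": [0, 0, 0], "delta_pos": [0, 0, 0.22], "jaw": 0},
  {"rot": [0, 0, 0], "delta_pos": [0, 0, 0.3], "jaw": 0},
  {"rot": [0, 0, 0], "delta_pos": [0, 0, 0.3], "jaw": 0},
])

```text
time: 5.05
eef_pos: [0.4951, -0.0359, 0.2093]
ee_rot: [0.001, -3.141, -0.001]
contact_force: [-0.2, 0.1, 0.4]
width: 0.0002
```

```bash
python3 look.py 3
```

```text
t 5.05 tip track [-94.825 -44.207   7.25 ] tcp [ 0.495 -0.036  0.209] z [-0.001  0.    -1.   ] y [-0.001  1.     0.   ] F [-0.214  0.115  0.352] w 0.0002 j [-0.337 -0.218 -0.293  1.496  0.    -0.337]
```

View pics/w3.png

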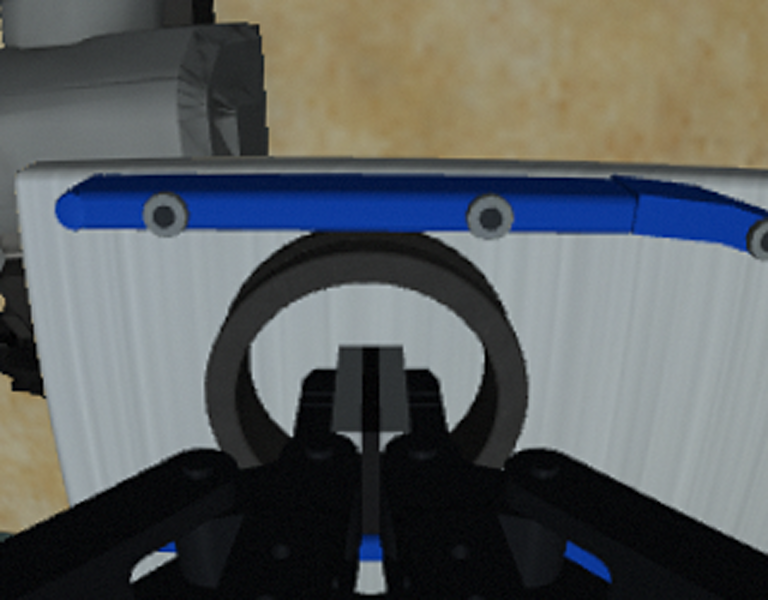

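View pics/s3.png

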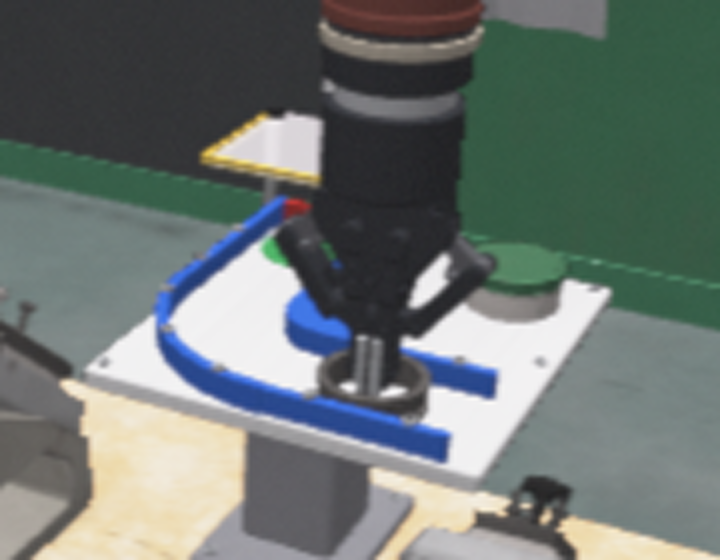

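apply_moves([
  {"rot": [0, 0, 0], "delta_pos": [0, 0.15, 0], "jaw": 0},
  {"rot": [0, 0, 0], "delta_pos": [0, 0.3, 0], "jaw": 0},
  {"rot": [0, 0, 0], "delta_pos": [0, 0.45, 0], "jaw": 0},
  {"rot": [0, 0, 0], "delta_pos": [0, 0.6, 0], "jaw": 0},
  {"rot": [0, 0, 0], "delta_pos": [0, 0.75, 0], "jaw": 0},
  {"rot": [0, 0, 0], "delta_pos": [0, 0.9, 0], "jaw": 0},
])

```text
time: 5.65
eef_pos: [0.4954, 0.0008, 0.2102]
ee_rot: [-0.002, 3.141, -0.0]
contact_force: [-0.1, -1.4, -0.4]
width: 0.0001
```

```bash
python3 look.py 4
```

```text
t 5.65 tip track [-94.619  -7.534   8.154] tcp [0.495 0.001 0.21 ] z [ 0. -0. -1.] y [-0.001  1.    -0.   ] F [-0.094 -1.364 -0.42 ] w 0.0001 j [-0.263 -0.222 -0.296  1.497  0.    -0.264]
```

View pics/w4.png

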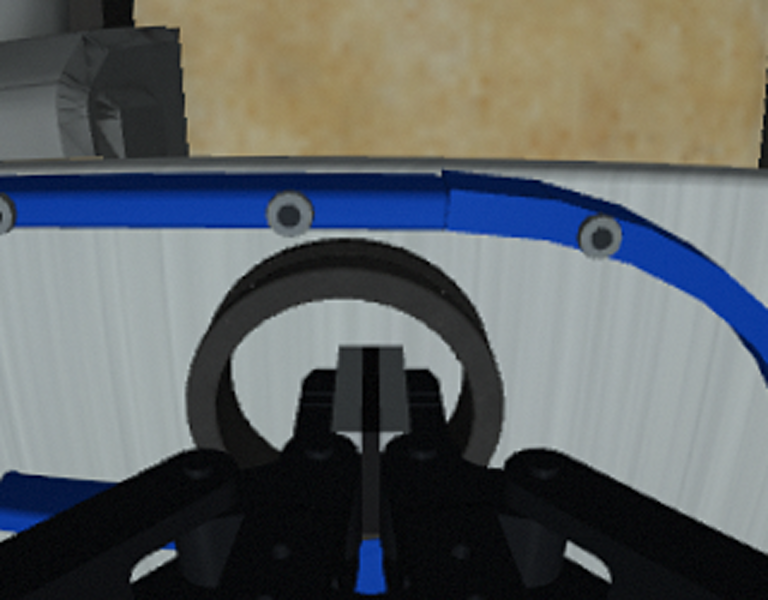

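apply_moves([
  {"rot": [0, 0, 0], "delta_pos": [0, 0.15, 0], "jaw": 0},
  {"rot": [0, 0, 0], "delta_pos": [0, 0.31, 0], "jaw": 0},
  {"rot": [0, 0, 0], "delta_pos": [-0.01, 0.46, 0], "jaw": 0},
  {"rot": [0, 0, 0], "delta_pos": [-0.03, 0.62, 0], "jaw": 0},
  {"rot": [0, 0, 0], "delta_pos": [-0.06, 0.76, 0], "jaw": 0},
  {"rot": [0, 0, 0], "delta_pos": [-0.11, 0.91, 0], "jaw": 0},
  {"rot": [0, 0, 0], "delta_pos": [-0.17, 1.05, 0], "jaw": 0},
  {"rot": [0, 0, 0], "delta_pos": [-0.24, 1.19, 0], "jaw": 0},
  {"rot": [0, 0, 0], "delta_pos": [-0.32, 1.32, 0], "jaw": 0},
  {"rot": [0, 0, 0], "delta_pos": [-0.41, 1.44, 0], "jaw": 0},
])

```text
time: 6.58
eef_pos: [0.512, 0.0582, 0.21]
ee_rot: [0.001, -3.142, -0.0]
contact_force: [-1.0, -0.7, 0.8]
width: -0.0003
```

```bash
python3 look.py 5
```

```text
t 6.58 tip track [-78.151  49.948   8.028] tcp [0.512 0.058 0.21 ] z [-0.  0. -1.] y [-0.001  1.     0.   ] F [-0.951 -0.668  0.842] w -0.0003 j [-0.141 -0.16  -0.241  1.49   0.    -0.142]
```

View pics/w5.png

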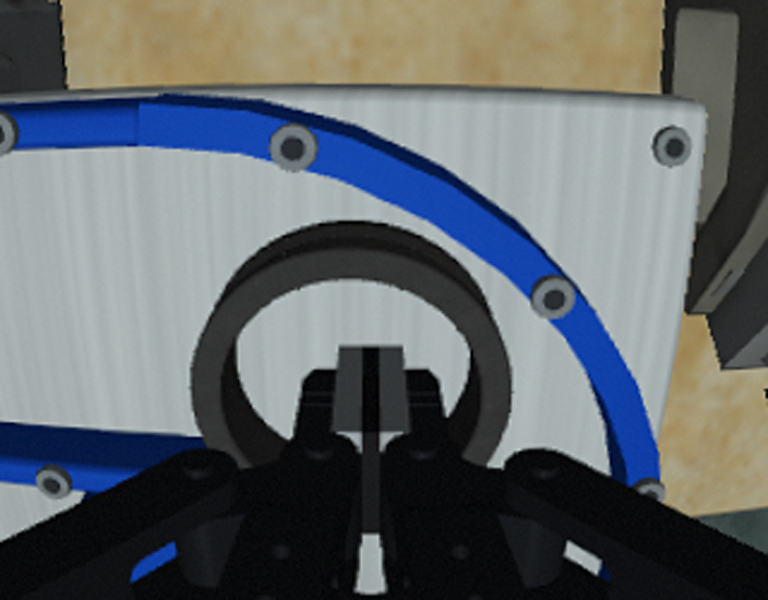

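apply_moves([
  {"rot": [0, 0, 0], "delta_pos": [-0.12, 0.13, 0], "jaw": 0},
  {"rot": [0, 0, 0], "delta_pos": [-0.25, 0.25, 0], "jaw": 0},
  {"rot": [0, 0, 0], "delta_pos": [-0.4, 0.36, 0], "jaw": 0},
  {"rot": [0, 0, 0], "delta_pos": [-0.56, 0.45, 0], "jaw": 0},
  {"rot": [0, 0, 0], "delta_pos": [-0.73, 0.52, 0], "jaw": 0},
  {"rot": [0, 0, 0], "delta_pos": [-0.91, 0.57, 0], "jaw": 0},
  {"rot": [0, 0, 0], "delta_pos": [-1.05, 0.6, 0], "jaw": 0},
  {"rot": [0, 0, 0], "delta_pos": [-1.05, 0.6, 0], "jaw": 0},
])

```text
time: 7.35
eef_pos: [0.5547, 0.0818, 0.2099]
ee_rot: [-0.001, 3.141, 0.0]
contact_force: [-0.2, -0.1, -0.4]
width: 0.0004
```

```bash
python3 look.py 6; python3 -c "
from mv import *
for l,x in ((10,-32),(20,-25),(30,-15),(30,5)): plan(w(x,75,9+3*(l>10)),l)"
```

```text
t 7.35 tip track [-35.503  73.653   7.866] tcp [0.555 0.082 0.21 ] z [ 0.  0. -1.] y [-0.001  1.     0.   ] F [-0.205 -0.148 -0.393] w 0.0004 j [-0.087 -0.021 -0.109  1.482  0.    -0.088]
shift u [-0.013  0.038 -0.018] rot u [ 0.005 -2.002  0.043] tcp [0.554 0.083 0.211]
shift u [-0.096  0.038 -0.068] rot u [ 0.009 -4.002  0.043] tcp [0.558 0.083 0.213]
shift u [-0.259  0.037 -0.028] rot u [ 0.013 -6.002  0.042] tcp [0.564 0.083 0.211]
shift u [-0.759  0.035 -0.028] rot u [ 0.013 -6.002  0.042] tcp [0.584 0.083 0.211]
```

View pics/w6.png

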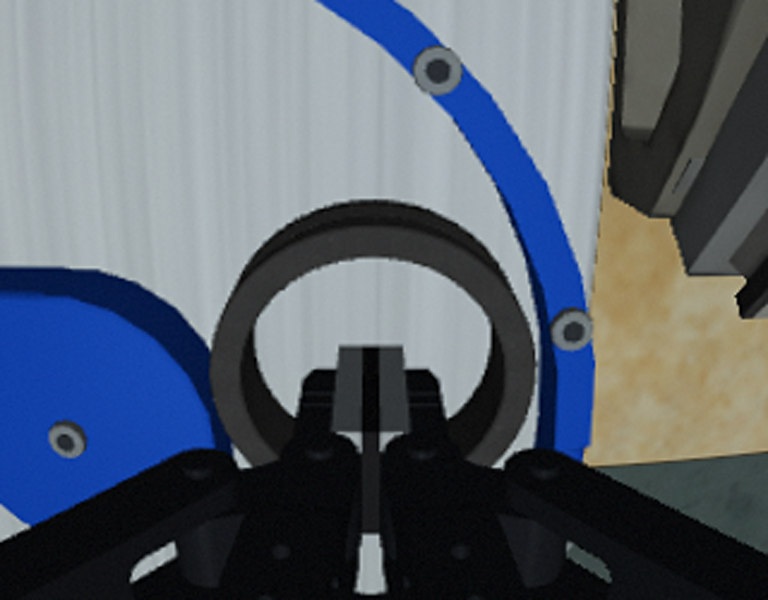

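View pics/s6.png

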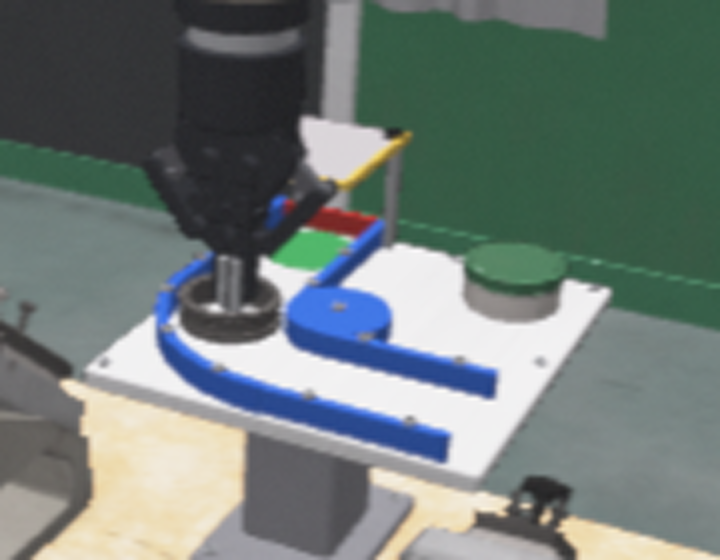

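apply_moves([
  {"rot": [0, -1, 0], "delta_pos": [0, 0.01, -0.02], "jaw": 0},
  {"rot": [0, -2, 0], "delta_pos": [-0.01, 0.03, -0.04], "jaw": 0},
  {"rot": [0, -3, 0], "delta_pos": [-0.05, 0.03, -0.06], "jaw": 0},
  {"rot": [0, -4, 0], "delta_pos": [-0.1, 0.04, -0.07], "jaw": 0},
  {"rot": [0, -5, 0], "delta_pos": [-0.18, 0.04, -0.05], "jaw": 0},
  {"rot": [0, -6, 0], "delta_pos": [-0.26, 0.04, -0.04], "jaw": 0},
  {"rot": [0, -6, 0], "delta_pos": [-0.26, 0.04, -0.04], "jaw": 0},
])

```text
time: 8.03
eef_pos: [0.5609, 0.0838, 0.2077]
ee_rot: [-0.001, 2.618, 0.001]
contact_force: [-0.5, 0.4, -1.0]
width: 0.0001
```

```bash
python3 look.py 7;  python3 -c "
from mv import *
plan(w(5,75,12),30)"
```

```text
t 8.03 tip track [-18.299  75.755   8.61 ] tcp [0.561 0.084 0.208] z [ 0.5    0.001 -0.866] y [-0.001  1.     0.   ] F [-0.509  0.375 -0.995] w 0.0001 j [-0.111 -0.683 -0.74   0.993  0.056 -0.097]
shift u [-0.44  -0.002  0.278] rot u [ 0.019 -0.01   0.035] tcp [0.584 0.083 0.211]
```

View pics/s7.png

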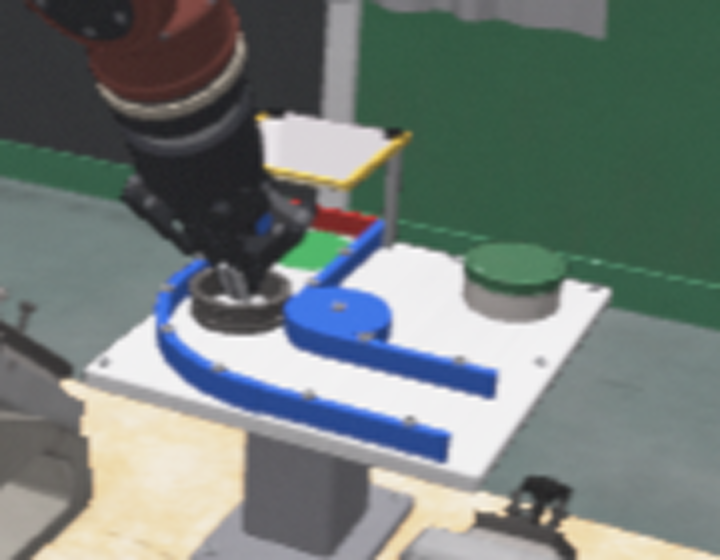

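View pics/w7.png

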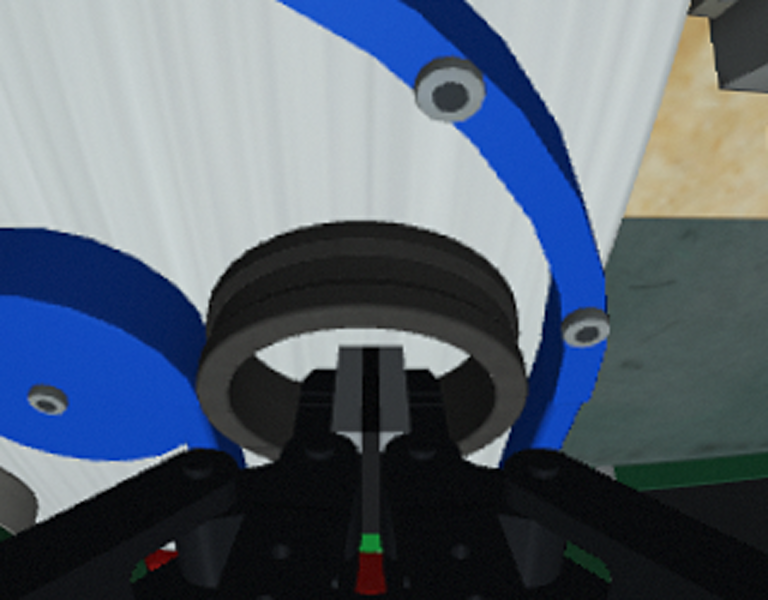

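```bash
cat > kin.py <<'E'
import numpy as np
from scipy.optimize import least_squares
J=np.array([[.953,.104,.097,1.564],[.519,-.194,.107,1.87],[-.338,-.165,.024,1.762],[-.337,-.215,-.235,1.554],[-.337,-.218,-.293,1.496],[-.263,-.222,-.296,1.497],[-.141,-.16,-.241,1.49],[-.087,-.021,-.109,1.482],[-.111,-.683,-.74,.993]])
X=np.array([[.234,.553,.2525],[.3246,.3347,.4134],[.4918,-.0345,.3575],[.494,-.0356,.2403],[.4951,-.0359,.2093],[.4954,.0008,.2102],[.512,.0582,.21],[.5547,.0818,.2099],[.5609,.0838,.2077]])
def rows(j):
    out=[]
    a=j[1];b=j[1]-j[2];c=j[1]-j[2]+j[3]
    return [[np.sin(a),np.cos(a),np.sin(b),np.cos(b),np.sin(c),np.cos(c),1,0],[np.cos(a),-np.sin(a),np.cos(b),-np.sin(b),np.cos(c),-np.sin(c),0,1]]
M=np.concatenate([rows(j) for j in J]);r=X[:,0]*np.cos(J[:,0])+X[:,1]*np.sin(J[:,0])
y=np.stack([r,X[:,2]],1).ravel()
co,_,rk,sv=np.linalg.lstsq(M,y,rcond=1e-3)
if __name__=="__main__":
    np.set_printoptions(precision=3,suppress=True)
    print(co,rk,sv,M@co-y)
    off=-X[:,0]*np.sin(J[:,0])+X[:,1]*np.cos(J[:,0]);print("off",off)
def ik(tcp,lean,off=.13):
    p=np.asarray(tcp);R=np.hypot(p[0],p[1]);rr=np.sqrt(R*R-off*off);
    c=np.pi/2-np.radians(lean)
    f=lambda v:(np.array(rows([0,v[0],v[1],c-v[0]+v[1]]))@co-[rr,p[2]])
    s=least_squares(f,[-.3,-.3]);return s.x[0],s.x[1],c-s.x[0]+s.x[1],s.cost
E
python3 kin.py; python3 - <<'E'
from kin import ik; from mv import *
for x,l in ((-35.5,0),(-18,30),(5,30),(15,30),(-60,0),(-60,15),(-60,20),(-40,30),(-20,30),(0,35),(0,40),(20,40),(43,40),(43,45),(45,45),(45,50)):
    R=Rdes(l).as_matrix(); print(x,l,np.array(ik(w(x,75,10)-.022*R[:,2],l)))
E
```

```text
[ 0.339  0.003  0.046  0.55  -0.002  0.421 -0.     0.295] 8 [5.961 5.961 0.598 0.598 0.264 0.264 0.183 0.183] [-0.     0.    -0.     0.     0.    -0.001 -0.    -0.     0.     0.
 -0.    -0.    -0.    -0.     0.     0.     0.    -0.   ]
off [0.13  0.13  0.131 0.13  0.13  0.13  0.13  0.13  0.145]
-35.5 0 [-0.021 -0.105  1.487  0.   ]
-18 30 [-0.672 -0.732  0.987  0.   ]
5 30 [-0.587 -0.677  0.957  0.   ]
15 30 [-0.552 -0.653  0.946  0.   ]
-60 0 [-0.094 -0.176  1.489  0.   ]
-60 15 [-0.447 -0.5    1.256  0.   ]
-60 20 [-0.571 -0.608  1.185  0.   ]
-40 30 [-0.756 -0.782  1.021  0.   ]
-20 30 [-0.679 -0.736  0.99   0.   ]
0 35 [-0.728 -0.803  0.885  0.   ]
0 40 [-0.856 -0.918  0.81   0.   ]
20 40 [-0.77  -0.87   0.772  0.   ]
43 40 [-0.675 -0.814  0.734  0.   ]
43 45 [-0.788 -0.928  0.646  0.   ]
45 45 [-0.78  -0.923  0.642  0.   ]
45 50 [-0.895 -1.037  0.555  0.   ]
```

apply_moves([
  {"rot": [0, 0, 0], "delta_pos": [-0.16, 0, 0.07], "jaw": 0},
  {"rot": [0, 0, 0], "delta_pos": [-0.33, 0, 0.16], "jaw": 0},
  {"rot": [0, 0, 0], "delta_pos": [-0.5, -0.01, 0.25], "jaw": 0},
  {"rot": [0, 0, 0], "delta_pos": [-0.67, -0.01, 0.34], "jaw": 0},
  {"rot": [0, 0, 0], "delta_pos": [-0.67, -0.01, 0.34], "jaw": 0},
])

```text
time: 8.55
eef_pos: [0.5961, 0.0823, 0.2148]
ee_rot: [-0.0, 2.619, -0.0]
contact_force: [-0.5, 0.2, 0.6]
width: 0.0
```

```bash
python3 look.py 8;  python3 -c "
from mv import *
plan(w(2,75,70),30);plan(w(2,75,70),15);plan(w(-80,72,70),15)"
```

```text
t 8.55 tip track [16.91  74.369 15.728] tcp [0.596 0.082 0.215] z [ 0.499  0.    -0.866] y [-0.  1. -0.] F [-0.494  0.182  0.595] w 0.0 j [-0.105 -0.552 -0.642  0.96   0.052 -0.091]
shift u [-0.392  0.011 -1.363] rot u [ 0.021 -0.017  0.035] tcp [0.581 0.083 0.269]
shift u [-0.535  0.01  -1.345] rot u [0.016 2.983 0.037] tcp [0.587 0.083 0.271]
shift u [ 1.242 -0.057 -2.367] rot u [0.016 2.983 0.037] tcp [0.505 0.08  0.271]
```

View pics/s8.png

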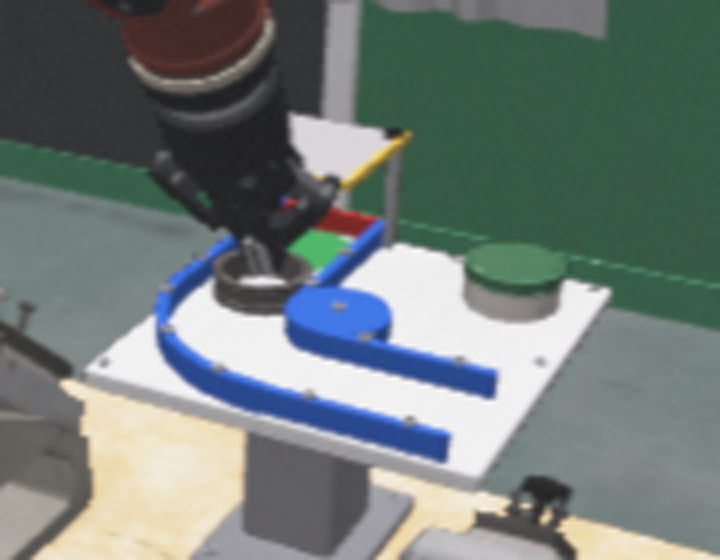

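View pics/w8.png

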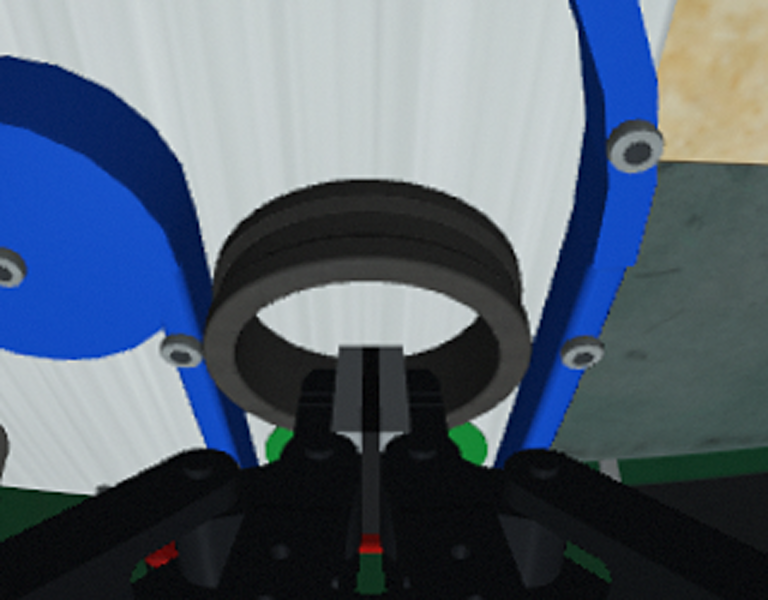

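apply_moves([
  {"rot": [0, 0, 0], "delta_pos": [0.05, 0, -0.4], "jaw": 0},
  {"rot": [0, 0, 0], "delta_pos": [0.05, 0, -0.9], "jaw": 0},
  {"rot": [0, 0, 0], "delta_pos": [0.05, 0, -1.5], "jaw": 0},
  {"rot": [0, 1, 0], "delta_pos": [0.4, 0, -2.0], "jaw": 0},
  {"rot": [0, 2, 0], "delta_pos": [0.8, 0, -2.3], "jaw": 0},
  {"rot": [0, 3, 0], "delta_pos": [1.24, -0.04, -2.37], "jaw": 0},
  {"rot": [0, 3, 0], "delta_pos": [1.24, -0.04, -2.37], "jaw": 0},
])

```text
time: 9.23
eef_pos: [0.5032, 0.0808, 0.2713]
ee_rot: [-0.001, 2.885, 0.0]
contact_force: [0.7, -0.1, -0.4]
width: -0.0003
```

```bash
python3 look.py 9; python3 -c "
from mv import *; import cv2
from plant import get_image,recognise
p=get_image('wrist');cv2.imwrite('pics/w9f.png',p['frame'])
for r in recognise(p,'ring'): print(r['p'],local(r['centre']))
plan(w(-60,73,10),15)"
```

```text
t 9.23 tip track [-81.448  72.556  70.031] tcp [0.503 0.081 0.271] z [ 0.254  0.    -0.967] y [-0.  1. -0.] F [ 0.743 -0.129 -0.369] w -0.0003 j [-0.115 -0.499 -0.426  1.388  0.029 -0.111]
0.7 [-10.463  87.769   7.3  ]
shift u [-0.107 -0.002  1.559] rot u [0.013 0.019 0.042] tcp [0.525 0.081 0.211]
```

View pics/s9.png

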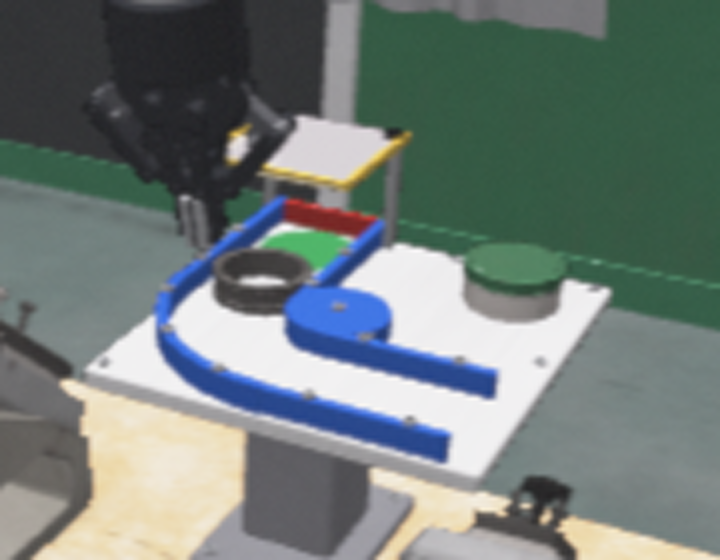

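View pics/w9f.png

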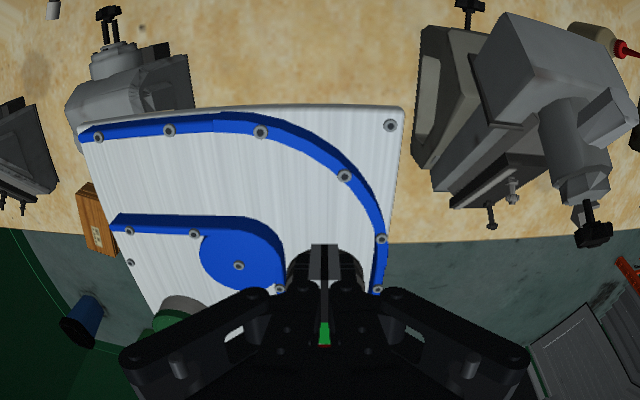

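```bash
cat >> mv.py <<'E'
def sray(p,uv,z):
    K=p["camera_matrix"];E=p["extrinsics"]
    r=E[:3,:3]@np.array([(uv[0]-K[0,2])/K[0,0],-(uv[1]-K[1,2])/K[1,1],-1]);k=(z-E[2,3])/r[2];return E[:3,3]+k*r
E
python3 - <<'E'
from mv import *; from plant import get_image,recognise
p=get_image("scene"); print(local(sray(p,(335.6,166.8),.2)))
for r in recognise(p,'ring'): print(r['p'],local(r['centre']))
p=get_image("top")
for r in recognise(p,'ring'): print(r['p'],local(r['centre']))
now()
E
```

```text
[ 3.618 70.223 20.   ]
0.8 [-308.894 -202.328 -164.   ]
0.54 [-1.618 72.695 11.6  ]
0.75 [-302.919 -194.11  -166.2  ]
0.56 [-24.885  61.626  15.4  ]
t 9.63 tip track [-80.819  73.019  69.293] tcp [0.504 0.081 0.271] z [ 0.26   0.    -0.966] y [-0.001  1.     0.   ] F [ 0.121  0.41  -0.085] w 0.0003 j [-0.114 -0.505 -0.433  1.381  0.03  -0.111]
```

apply_moves([
  {"rot": [0, 0, 0], "delta_pos": [0, 0, 0.4], "jaw": 0},
  {"rot": [0, 0, 0], "delta_pos": [-0.03, 0, 0.8], "jaw": 0},
  {"rot": [0, 0, 0], "delta_pos": [-0.06, 0, 1.1], "jaw": 0},
  {"rot": [0, 0, 0], "delta_pos": [-0.09, 0, 1.4], "jaw": 0},
  {"rot": [0, 0, 0], "delta_pos": [-0.1, 0.01, 1.53], "jaw": 0},
  {"rot": [0, 0, 0], "delta_pos": [-0.1, 0.01, 1.53], "jaw": 0},
  {"rot": [0, 0, 0], "delta_pos": [-0.1, 0.01, 1.53], "jaw": 0},
])

```text
time: 10.22
eef_pos: [0.5234, 0.0816, 0.2126]
ee_rot: [-0.001, 2.88, 0.0]
contact_force: [0.4, 0.2, 0.3]
width: 0.0004
```

```bash
python3 look.py 10; python3 -c "
from mv import *
for x,l in((-55,17.5),(-50,20),(-45,22.5),(-40,25),(-32,27.5),(-24,30)): print(x,l);plan(w(x,74.5,10),l)"
```

```text
t 10.22 tip track [-61.15   73.461  11.381] tcp [0.523 0.082 0.213] z [ 0.259  0.    -0.966] y [-0.001  1.     0.   ] F [0.4   0.232 0.302] w 0.0004 j [-0.108 -0.456 -0.503  1.263  0.028 -0.105]
-55 17.5
shift u [-0.103  0.027  0.091] rot u [ 0.012 -0.486  0.042] tcp [0.529 0.083 0.211]
-50 20
shift u [-0.199  0.027  0.125] rot u [ 0.013 -0.986  0.042] tcp [0.533 0.083 0.211]
-45 22.5
shift u [-0.296  0.027  0.16 ] rot u [ 0.014 -1.486  0.042] tcp [0.537 0.083 0.21 ]
-40 25
shift u [-0.393  0.026  0.196] rot u [ 0.015 -1.986  0.042] tcp [0.541 0.083 0.21 ]
-32 27.5
shift u [-0.563  0.025  0.253] rot u [ 0.016 -2.486  0.041] tcp [0.548 0.083 0.21 ]
-24 30
shift u [-0.733  0.025  0.311] rot u [ 0.017 -2.986  0.041] tcp [0.555 0.083 0.209]
```

View pics/s10.png

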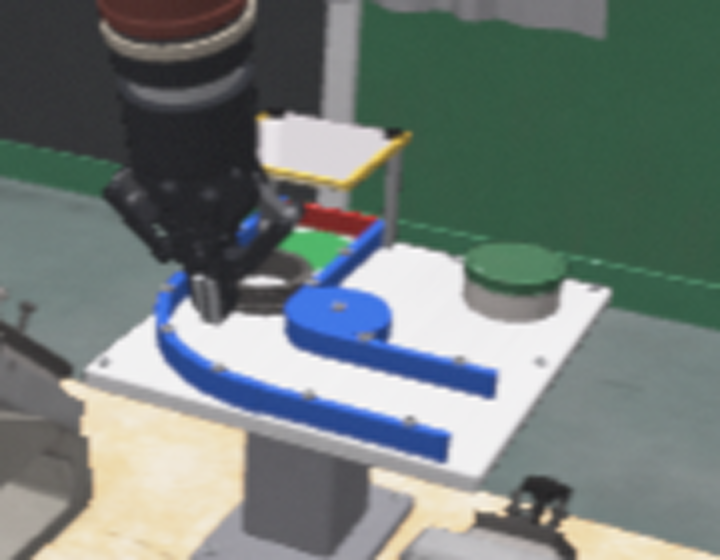

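View pics/w10.png

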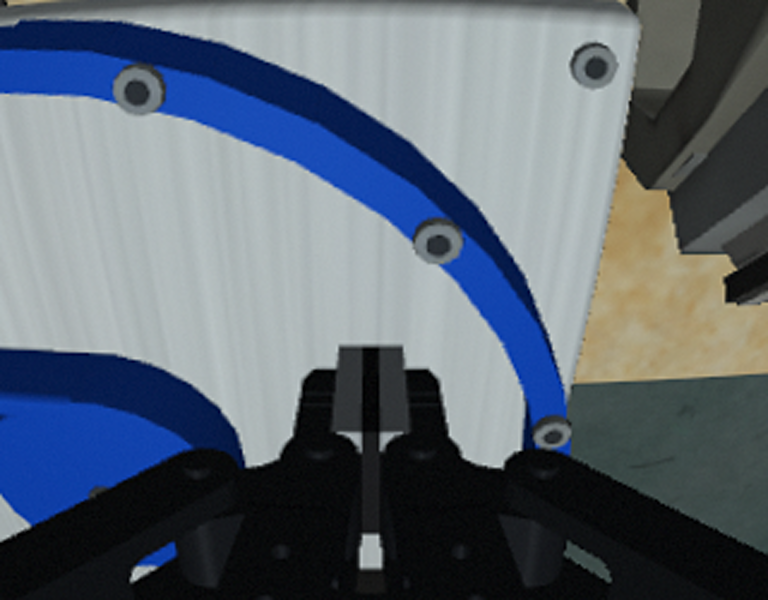

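apply_moves([
  {"rot": [0, -0.5, 0], "delta_pos": [-0.1, 0.01, 0.08], "jaw": 0},
  {"rot": [0, -1, 0], "delta_pos": [-0.2, 0.02, 0.12], "jaw": 0},
  {"rot": [0, -1.5, 0], "delta_pos": [-0.3, 0.03, 0.16], "jaw": 0},
  {"rot": [0, -2, 0], "delta_pos": [-0.4, 0.03, 0.2], "jaw": 0},
  {"rot": [0, -2.25, 0], "delta_pos": [-0.48, 0.03, 0.22], "jaw": 0},
  {"rot": [0, -2.5, 0], "delta_pos": [-0.56, 0.03, 0.25], "jaw": 0},
  {"rot": [0, -2.75, 0], "delta_pos": [-0.65, 0.03, 0.28], "jaw": 0},
  {"rot": [0, -3, 0], "delta_pos": [-0.73, 0.03, 0.31], "jaw": 0},
  {"rot": [0, -3, 0], "delta_pos": [-0.73, 0.03, 0.31], "jaw": 0},
])

```text
time: 11.07
eef_pos: [0.555, 0.0828, 0.2078]
ee_rot: [-0.001, 2.617, 0.0]
contact_force: [0.0, -1.0, 0.1]
width: 0.0001
```

```bash
python3 look.py 11; python3 -c "
from mv import *
for x,l in((-15,32),(-5,34),(5,36),(15,38.5),(25,41)): print(x,l);plan(w(x,75,10),l)"
```

```text
t 11.07 tip track [-24.191  74.779   8.797] tcp [0.555 0.083 0.208] z [ 0.501  0.001 -0.865] y [-0.001  1.     0.   ] F [ 0.042 -1.002  0.121] w 0.0001 j [-0.115 -0.708 -0.756  1.001  0.058 -0.1  ]
-15 32
shift u [-0.194  0.008  0.099] rot u [ 0.022 -0.399  0.036] tcp [0.564 0.083 0.209]
-5 34
shift u [-0.392  0.007  0.225] rot u [ 0.023 -0.799  0.036] tcp [0.573 0.083 0.208]
5 36
shift u [-0.589  0.006  0.351] rot u [ 0.023 -1.199  0.035] tcp [0.582 0.083 0.208]
15 38.5
shift u [-0.782  0.005  0.479] rot u [ 0.024 -1.699  0.035] tcp [0.592 0.083 0.207]
25 41
shift u [-0.975  0.004  0.608] rot u [ 0.025 -2.199  0.034] tcp [0.601 0.083 0.207]
```

View pics/s11.png

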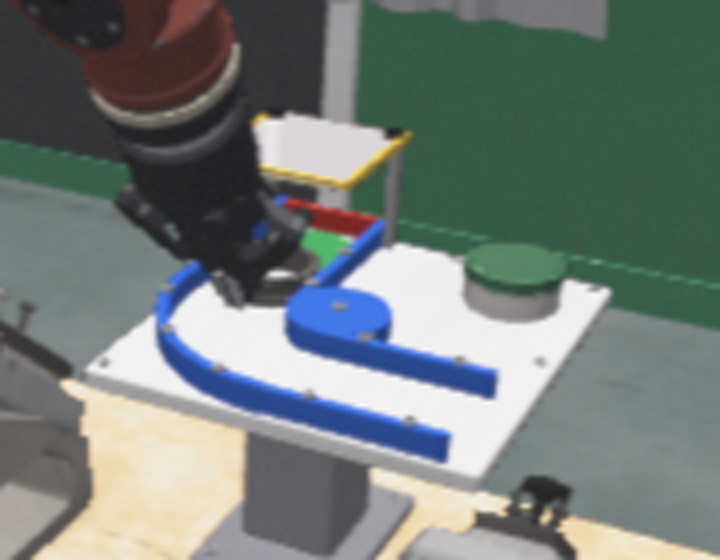

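View pics/w11.png

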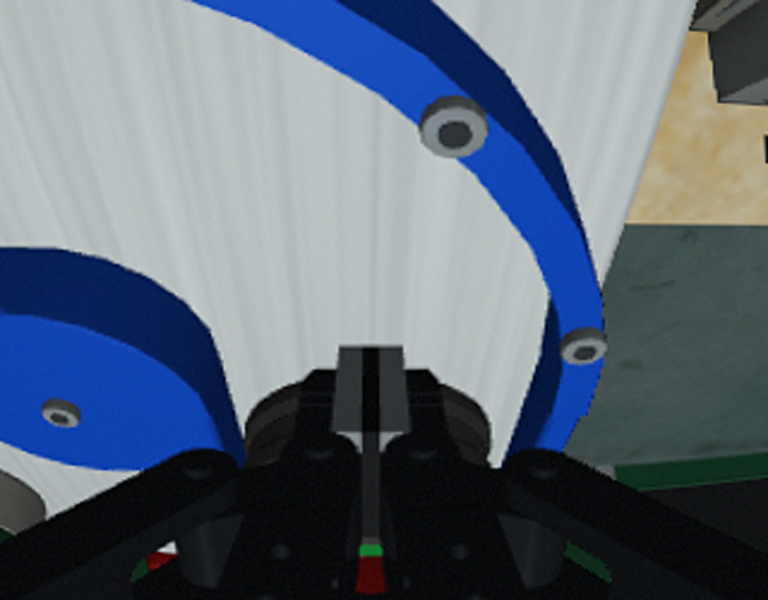

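apply_moves([
  {"rot": [0, -0.2, 0], "delta_pos": [-0.1, 0.01, 0.05], "jaw": 0},
  {"rot": [0, -0.4, 0], "delta_pos": [-0.19, 0.01, 0.1], "jaw": 0},
  {"rot": [0, -0.6, 0], "delta_pos": [-0.29, 0.01, 0.16], "jaw": 0},
  {"rot": [0, -0.8, 0], "delta_pos": [-0.39, 0.01, 0.23], "jaw": 0},
  {"rot": [0, -1.0, 0], "delta_pos": [-0.49, 0.01, 0.29], "jaw": 0},
  {"rot": [0, -1.2, 0], "delta_pos": [-0.59, 0.01, 0.36], "jaw": 0},
  {"rot": [0, -1.4, 0], "delta_pos": [-0.68, 0.01, 0.42], "jaw": 0},
  {"rot": [0, -1.7, 0], "delta_pos": [-0.78, 0.01, 0.49], "jaw": 0},
  {"rot": [0, -1.7, 0], "delta_pos": [-0.78, 0.01, 0.49], "jaw": 0},
])

```text
time: 11.92
eef_pos: [0.5918, 0.0833, 0.2059]
ee_rot: [-0.001, 2.468, 0.001]
contact_force: [-0.1, 0.0, -0.4]
width: 0.0
```

```bash
python3 look.py 12; python3 -c "
from mv import *; from plant import get_image,recognise; import cv2
for x,l in((20,40),(25,41),(30,42),(35,43),(39,44)): print(x,l);plan(w(x,75,9.5),l)
p=get_image('top');cv2.imwrite('pics/t12.png',cv2.resize(p['frame'][80:240,270:450],None,fx=3.7,fy=3.7,interpolation=2))
"
```

```text
t 11.92 tip track [15.269 75.369  8.708] tcp [0.592 0.083 0.206] z [ 0.623  0.001 -0.782] y [-0.001  1.     0.   ] F [-0.108  0.04  -0.419] w 0.0 j [-0.113 -0.767 -0.858  0.811  0.071 -0.089]
20 40
shift u [-0.085 -0.007  0.075] rot u [ 0.029 -0.301  0.033] tcp [0.596 0.083 0.206]
25 41
shift u [-0.173 -0.008  0.153] rot u [ 0.029 -0.501  0.032] tcp [0.601 0.083 0.206]
30 42
shift u [-0.261 -0.008  0.231] rot u [ 0.029 -0.701  0.032] tcp [0.606 0.083 0.206]
35 43
shift u [-0.35  -0.009  0.31 ] rot u [ 0.029 -0.901  0.032] tcp [0.61  0.083 0.206]
39 44
shift u [-0.418 -0.009  0.373] rot u [ 0.03  -1.101  0.032] tcp [0.614 0.083 0.205]
```

View pics/s12.png

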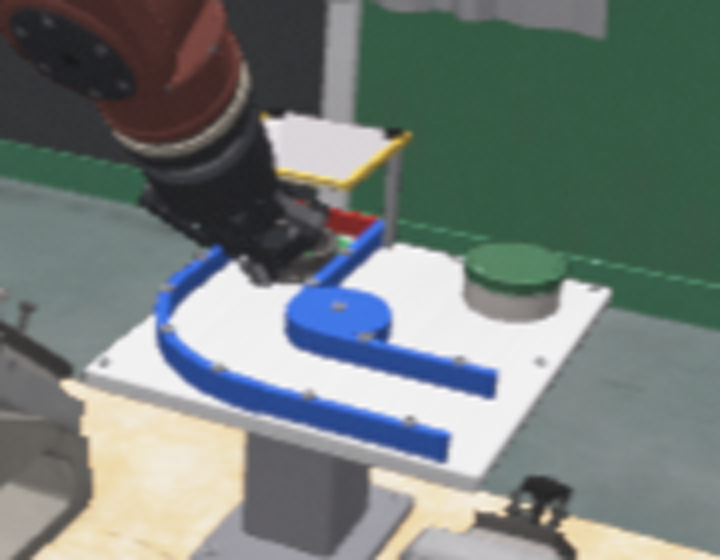

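View pics/w12.png

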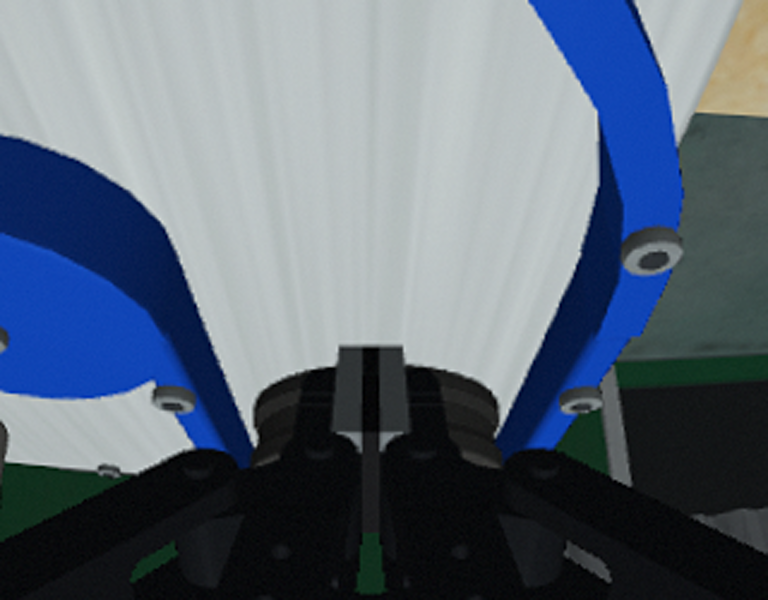

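View pics/t12.png

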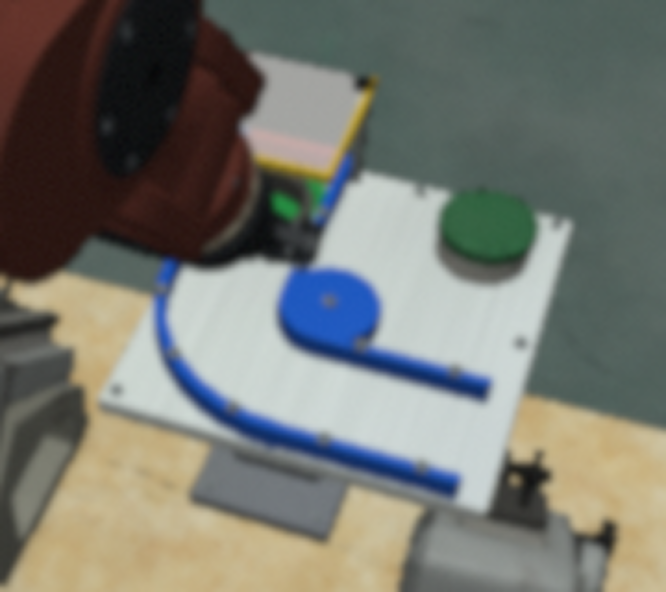

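apply_moves([
  {"rot": [0, -0.15, 0], "delta_pos": [-0.045, 0, 0.04], "jaw": 0},
  {"rot": [0, -0.3, 0], "delta_pos": [-0.085, 0, 0.08], "jaw": 0},
  {"rot": [0, -0.4, 0], "delta_pos": [-0.13, 0, 0.12], "jaw": 0},
  {"rot": [0, -0.5, 0], "delta_pos": [-0.17, 0, 0.155], "jaw": 0},
  {"rot": [0, -0.6, 0], "delta_pos": [-0.22, 0, 0.195], "jaw": 0},
  {"rot": [0, -0.7, 0], "delta_pos": [-0.26, 0, 0.235], "jaw": 0},
  {"rot": [0, -0.8, 0], "delta_pos": [-0.305, 0, 0.27], "jaw": 0},
  {"rot": [0, -0.9, 0], "delta_pos": [-0.35, 0, 0.31], "jaw": 0},
  {"rot": [0, -0.9, 0], "delta_pos": [-0.35, 0, 0.31], "jaw": 0},
])

```text
time: 12.82
eef_pos: [0.6104, 0.0833, 0.2053]
ee_rot: [-0.001, 2.391, 0.001]
contact_force: [-0.7, -0.9, 0.8]
width: 0.0001
```

```bash
python3 look.py 13; python3 -c "
from mv import *
for x,l in((37,43.5),(39,44),(41,44),(43,44.5),(45,44.5),(47,45)): print(x,l);plan(w(x,75,9.5),l)
"
```

```text
t 12.82 tip track [35.211 75.4    9.187] tcp [0.61  0.083 0.205] z [ 0.682  0.001 -0.731] y [-0.001  1.     0.   ] F [-0.75  -0.908  0.829] w 0.0001 j [-0.113 -0.791 -0.911  0.703  0.077 -0.083]
37 43.5
shift u [-0.028 -0.008  0.034] rot u [ 0.03  -0.099  0.03 ] tcp [0.612 0.083 0.205]
39 44
shift u [-0.059 -0.008  0.068] rot u [ 0.03  -0.199  0.03 ] tcp [0.614 0.083 0.205]
41 44
shift u [-0.096 -0.008  0.102] rot u [ 0.03  -0.199  0.03 ] tcp [0.616 0.083 0.205]
43 44.5
shift u [-0.128 -0.008  0.136] rot u [ 0.03  -0.299  0.03 ] tcp [0.618 0.083 0.205]
45 44.5
shift u [-0.164 -0.008  0.17 ] rot u [ 0.03  -0.299  0.03 ] tcp [0.62  0.083 0.205]
47 45
shift u [-0.196 -0.008  0.205] rot u [ 0.03  -0.399  0.03 ] tcp [0.622 0.083 0.205]
```

View pics/s13.png

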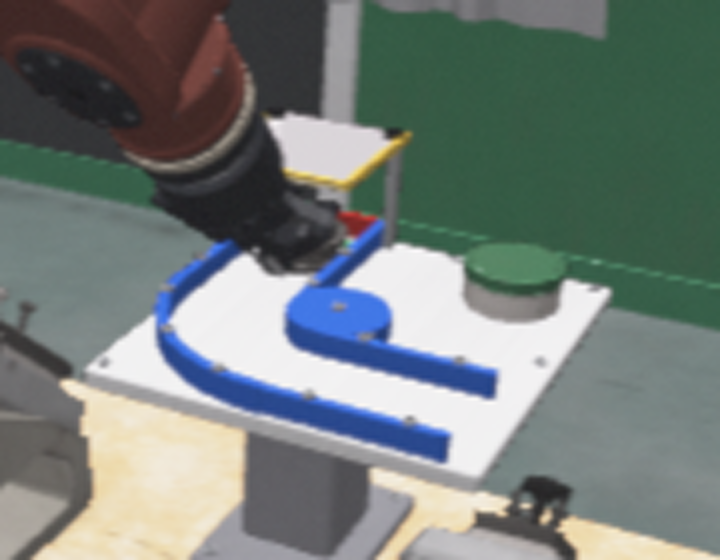

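View pics/w13.png

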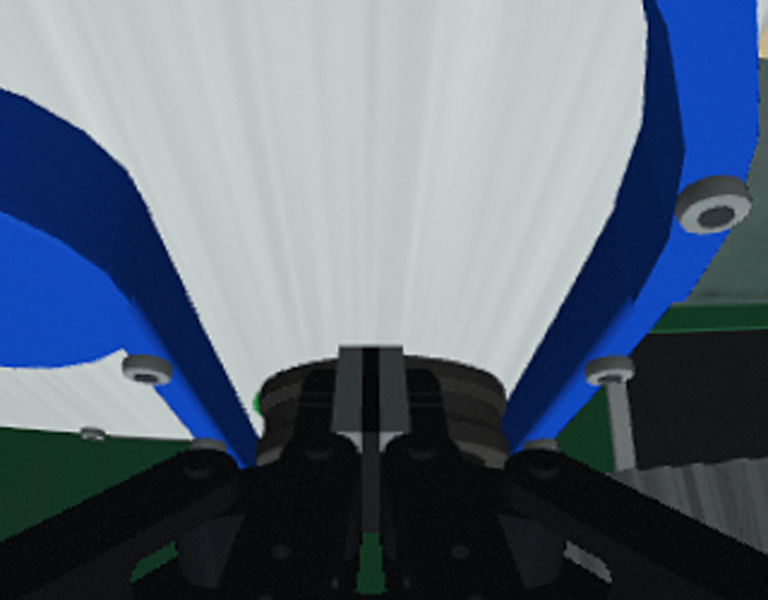

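apply_moves([
  {"rot": [0, -0.1, 0], "delta_pos": [-0.03, 0, 0.035], "jaw": 0},
  {"rot": [0, -0.2, 0], "delta_pos": [-0.06, 0, 0.07], "jaw": 0},
  {"rot": [0, -0.2, 0], "delta_pos": [-0.08, 0, 0.085], "jaw": 0},
  {"rot": [0, -0.25, 0], "delta_pos": [-0.1, 0, 0.105], "jaw": 0},
])

```text
time: 13.25
eef_pos: [0.6162, 0.0832, 0.2054]
ee_rot: [-0.001, 2.369, 0.0]
contact_force: [-0.8, -0.1, -0.5]
width: 0.0
```

apply_moves([
  {"rot": [0, 0, 0], "delta_pos": [-0.018, 0, 0.018], "jaw": 0},
  {"rot": [0, 0, 0], "delta_pos": [-0.035, 0, 0.035], "jaw": 0},
  {"rot": [0, 0, 0], "delta_pos": [-0.035, 0, 0.035], "jaw": 0},
])

```text
time: 13.5
eef_pos: [0.6182, 0.0833, 0.2053]
ee_rot: [-0.001, 2.369, 0.0]
contact_force: [-0.6, -0.3, 0.6]
width: -0.0
```

```bash
python3 look.py 14
```

```text
t 13.5 tip track [43.323 75.395  9.524] tcp [0.618 0.083 0.205] z [ 0.698  0.001 -0.716] y [-0.001  1.     0.   ] F [-0.577 -0.306  0.632] w -0.0 j [-0.112 -0.784 -0.918  0.668  0.078 -0.081]
```

View pics/w14.png

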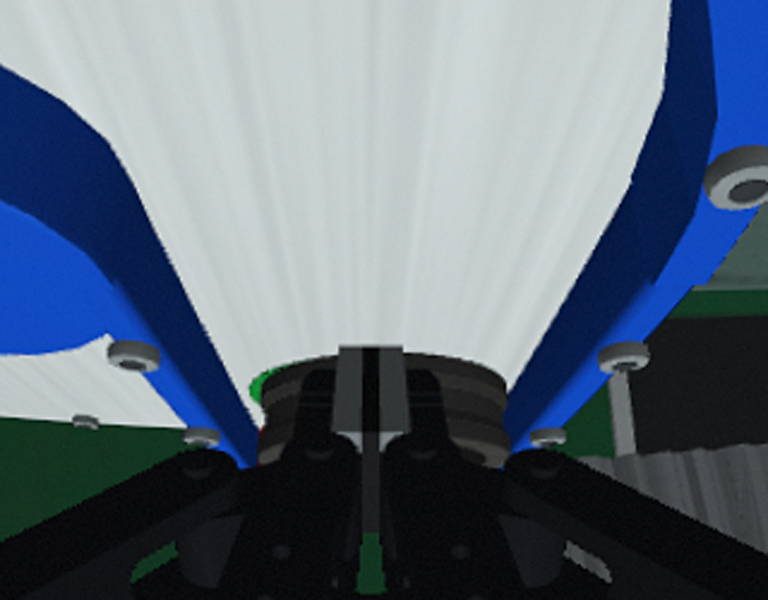

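apply_moves([
  {"rot": [0, 0, 0], "delta_pos": [-0.018, 0, 0.018], "jaw": 0},
  {"rot": [0, 0, 0], "delta_pos": [-0.035, 0, 0.035], "jaw": 0},
  {"rot": [0, 0, 0], "delta_pos": [-0.035, 0, 0.035], "jaw": 0},
])

```text
time: 13.85
eef_pos: [0.6202, 0.0833, 0.2054]
ee_rot: [-0.001, 2.369, 0.0]
contact_force: [-0.8, -0.1, -0.5]
width: 0.0001
```

apply_moves([
  {"rot": [0, 0, 0], "delta_pos": [-0.018, 0, 0.018], "jaw": 0},
  {"rot": [0, 0, 0], "delta_pos": [-0.018, 0, 0.018], "jaw": 0},
])

```text
time: 14.02
eef_pos: [0.6212, 0.0833, 0.2053]
ee_rot: [-0.001, 2.369, 0.0]
contact_force: [-0.3, -1.2, -1.1]
width: 0.0001
```

```bash
python3 look.py 15
```

```text
t 14.02 tip track [46.334 75.415  9.586] tcp [0.621 0.083 0.205] z [ 0.698  0.001 -0.716] y [-0.001  1.     0.   ] F [-0.295 -1.211 -1.075] w 0.0001 j [-0.111 -0.77  -0.91   0.662  0.078 -0.08 ]
```

View pics/w15.png

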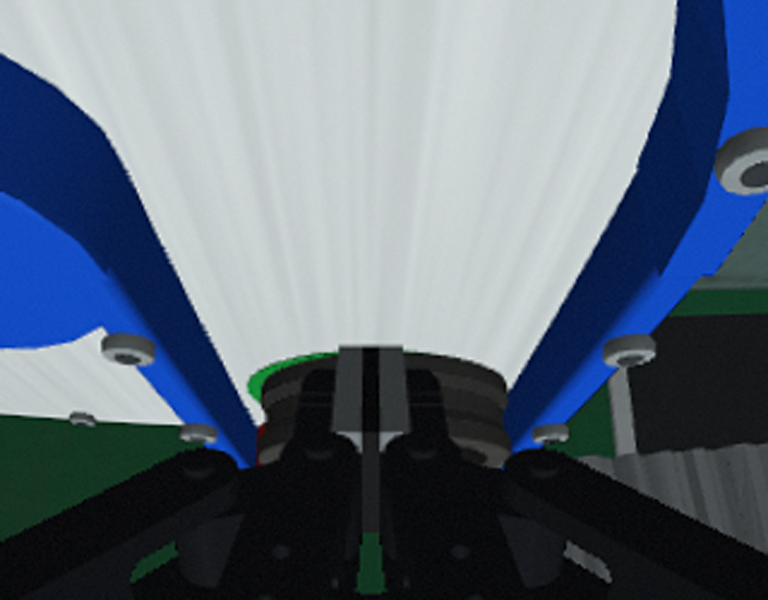

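View pics/s15.png

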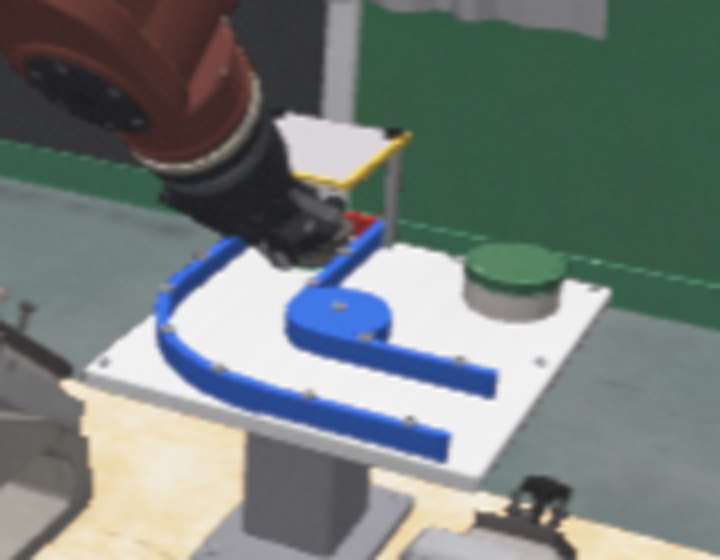

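apply_moves([
  {"rot": [0, 0, 0], "delta_pos": [-0.018, 0, 0.018], "jaw": 0},
  {"rot": [0, 0, 0], "delta_pos": [-0.018, 0, 0.018], "jaw": 0},
])

```text
time: 14.28
eef_pos: [0.6222, 0.0832, 0.2053]
ee_rot: [-0.001, 2.369, 0.0]
contact_force: [0.3, -0.0, -0.1]
width: -0.0
```

apply_moves([
  {"rot": [0, 0, 0], "delta_pos": [-0.018, 0, 0.018], "jaw": 0},
  {"rot": [0, 0, 0], "delta_pos": [-0.018, 0, 0.018], "jaw": 0},
])

```text
time: 14.45
eef_pos: [0.6229, 0.0833, 0.2052]
ee_rot: [-0.001, 2.37, 0.0]
contact_force: [-8.6, -0.8, 4.3]
width: 0.0
```

```bash
python3 look.py 16
```

```text
t 14.45 tip track [48.022 75.462  9.456] tcp [0.623 0.083 0.205] z [ 0.697  0.    -0.717] y [-0.001  1.    -0.   ] F [-8.571 -0.816  4.339] w 0.0 j [-0.11  -0.762 -0.905  0.659  0.077 -0.08 ]
```

View pics/w16.png

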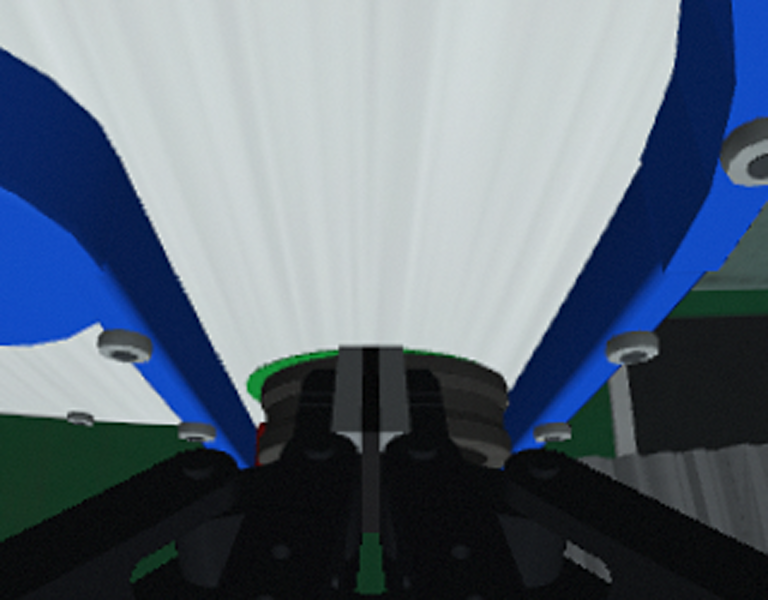

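```bash
python3 - <<'E'
from mv import *
for x,z,l in((44,10,44),(38,10,43),(30,10,41.5),(20,10,39),(10,11,37),(0,12,34.5),(-10,14,32),(-20,18,29),(-35,30,25),(-50,50,20)): print(x,l);plan(w(x,75,z),l)
E
```

```text
44 44
shift u [ 0.061 -0.009 -0.079] rot u [0.029 0.042 0.03 ] tcp [0.619 0.083 0.206]
38 43
shift u [ 0.159 -0.009 -0.184] rot u [0.029 0.242 0.031] tcp [0.613 0.083 0.206]
30 41.5
shift u [ 0.288 -0.008 -0.323] rot u [0.029 0.542 0.031] tcp [0.606 0.083 0.206]
20 39
shift u [ 0.443 -0.007 -0.496] rot u [0.028 1.042 0.032] tcp [0.596 0.083 0.207]
10 37
shift u [ 0.585 -0.006 -0.686] rot u [0.027 1.442 0.032] tcp [0.587 0.083 0.209]
0 34.5
shift u [ 0.723 -0.006 -0.874] rot u [0.027 1.942 0.033] tcp [0.578 0.083 0.21 ]
-10 32
shift u [ 0.844 -0.005 -1.08 ] rot u [0.026 2.442 0.033] tcp [0.569 0.083 0.213]
-20 29
shift u [ 0.926 -0.004 -1.319] rot u [0.025 3.042 0.034] tcp [0.56  0.083 0.217]
-35 25
shift u [ 0.949 -0.003 -1.784] rot u [0.024 3.842 0.035] tcp [0.546 0.083 0.23 ]
-50 20
shift u [ 0.824 -0.001 -2.387] rot u [0.022 4.842 0.036] tcp [0.533 0.083 0.251]
```

apply_moves([
  {"rot": [0, 0, 0], "delta_pos": [0.06, 0, -0.08], "jaw": 0},
  {"rot": [0, 0.25, 0], "delta_pos": [0.16, 0, -0.18], "jaw": 0},
  {"rot": [0, 0.55, 0], "delta_pos": [0.29, 0, -0.32], "jaw": 0},
  {"rot": [0, 1.05, 0], "delta_pos": [0.44, 0, -0.5], "jaw": 0},
  {"rot": [0, 1.45, 0], "delta_pos": [0.58, 0, -0.69], "jaw": 0},
  {"rot": [0, 1.95, 0], "delta_pos": [0.72, 0, -0.87], "jaw": 0},
  {"rot": [0, 2.45, 0], "delta_pos": [0.84, 0, -1.08], "jaw": 0},
  {"rot": [0, 3.05, 0], "delta_pos": [0.92, 0, -1.32], "jaw": 0},
  {"rot": [0, 3.85, 0], "delta_pos": [0.95, 0, -1.78], "jaw": 0},
  {"rot": [0, 4.85, 0], "delta_pos": [0.82, 0, -2.4], "jaw": 0},
])

```text
time: 15.38
eef_pos: [0.5305, 0.0834, 0.2496]
ee_rot: [-0.001, 2.799, 0.001]
contact_force: [-0.2, 0.4, 0.2]
width: 0.0001
```

```bash
python3 -c "
from mv import *
now();plan(w(-110,75,170),5)"
```

```text
t 15.38 tip track [-52.313  75.297  48.887] tcp [0.531 0.083 0.25 ] z [ 0.336  0.001 -0.942] y [-0.001  1.     0.   ] F [-0.209  0.355  0.232] w 0.0001 j [-0.108 -0.533 -0.509  1.253  0.037 -0.102]
shift u [ 0.201  0.    -3.319] rot u [0.014 2.931 0.044] tcp [0.478 0.083 0.372]
```

apply_moves([
  {"rot": [0, 0, 0], "delta_pos": [0.1, 0, -0.9], "jaw": 0},
  {"rot": [0, 1, 0], "delta_pos": [0.1, 0, -1.8], "jaw": 0},
  {"rot": [0, 2, 0], "delta_pos": [0.2, 0, -2.7], "jaw": 0},
  {"rot": [0, 2.9, 0], "delta_pos": [0.2, 0, -3.4], "jaw": 0},
  {"rot": [0, 2.9, 0], "delta_pos": [0.2, 0.9, -3.4], "jaw": 0},
  {"rot": [0, 2.9, 0], "delta_pos": [0.2, 1.8, -3.4], "jaw": 0},
  {"rot": [0, 2.9, 0], "delta_pos": [0.2, 2.7, -3.4], "jaw": 0},
  {"rot": [0, 2.9, 0], "delta_pos": [0.2, 3.6, -3.4], "jaw": 0},
  {"rot": [0, 2.9, 0], "delta_pos": [0.2, 3.6, -3.4], "jaw": 0},
])

```text
time: 16.13
eef_pos: [0.4777, 0.232, 0.3759]
ee_rot: [-0.008, 3.046, 0.003]
contact_force: [-0.1, 0.6, -0.8]
width: 0.0002
```

```bash
python3 look.py 17; python3 -c "
from mv import *; from plant import get_image,recognise; import cv2
p=get_image('scene');cv2.imwrite('pics/sz.png',cv2.resize(p['frame'][120:185,310:390],None,fx=9,fy=9,interpolation=2))
print(local(sray(p,(0,0),.2)))
for r in recognise(p,'ring'): print(r['p'],local(r['centre']))
for r in recognise(p,'grease_tin'): print(r['p'],r['centre'])
for r in recognise(p,'guard'): print(r['p'],r['centre'])
p=get_image('top');cv2.imwrite('pics/t17.png',cv2.resize(p['frame'][80:240,270:450],None,fx=3.7,fy=3.7,interpolation=2))
"
```

```text
t 16.13 tip track [-110.831  223.736  174.014] tcp [0.478 0.232 0.376] z [ 0.096  0.002 -0.995] y [-0.005  1.     0.002] F [-0.094  0.631 -0.804] w 0.0002 j [ 0.216 -0.15   0.069  1.697 -0.018  0.21 ]
[ 4277.789 10277.526    20.   ]
0.55 [76.067 77.729 14.1  ]
0.36 [-37.938  12.486  -0.4  ]
0.81 [0.644, -0.0682, 0.207]
```

View pics/sz.png

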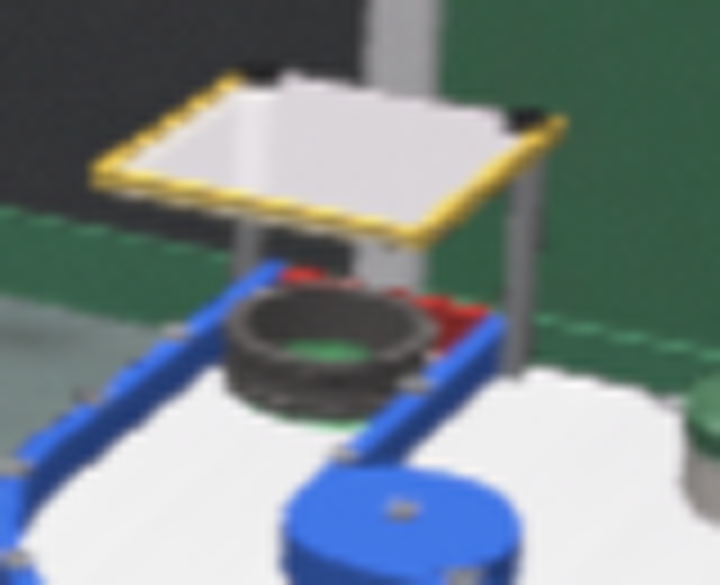

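View pics/t17.png

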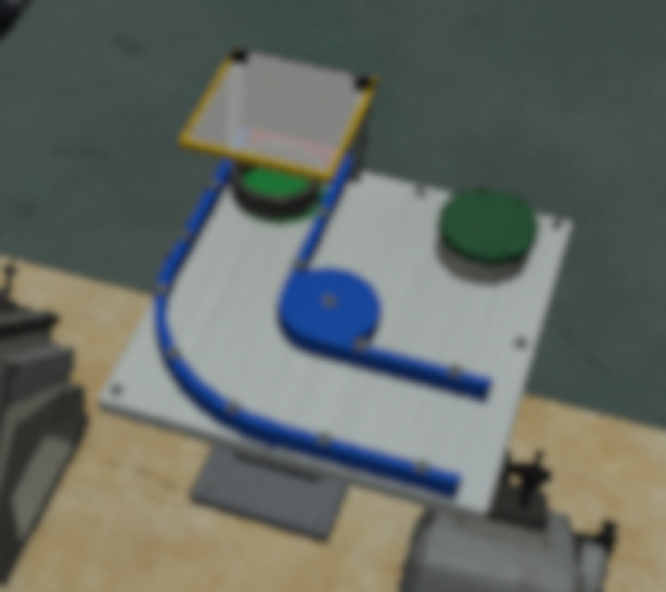

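View pics/w17.png

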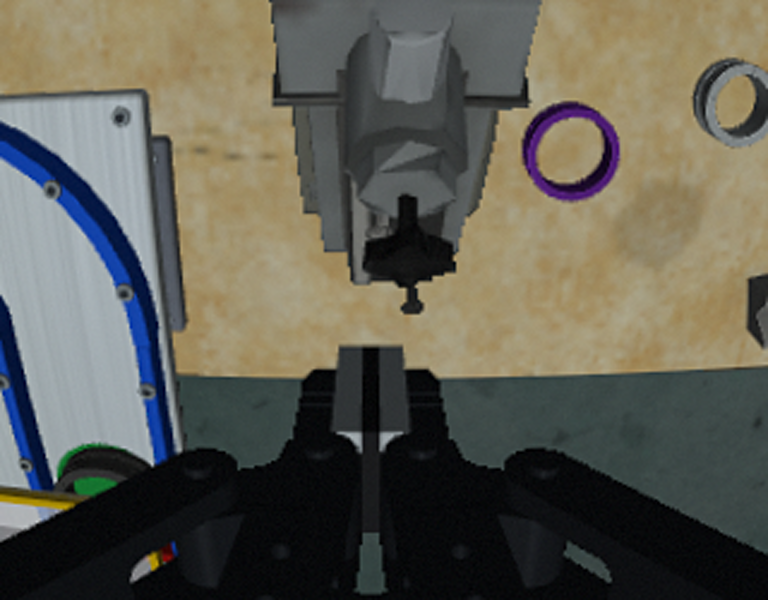

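```bash
python3 - <<'E'
from mv import *; from plant import get_image,job_done
p=get_image('scene');print(local(sray(p,(346.4,155.0),.2)), "stop base/top edge:",local(sray(p,(364.2,154.6),.198)))
now(); print(job_done())
E
```

```text
[89.404 78.11  20.   ] stop base/top edge: [121.096  37.515  18.   ]
t 16.53 tip track [-109.786  217.784  174.518] tcp [0.479 0.226 0.376] z [ 0.096 -0.    -0.995] y [0.001 1.    0.   ] F [ 0.02  -0.385 -0.229] w 0.0002 j [ 0.205 -0.155  0.066  1.697 -0.02   0.205]
the job is handed in; nothing more can be done
None
```

The ring is home against the red end stop, flat in the track, and I handed the job in at about 16.5 s of the 58 s.

**Method:** I put the closed fingers inside the ring's bore and slid it along leg 1 and round the bend. It never left the track floor, and the force readings after each of these moves were under about 2 N. After the bend I lifted the fingers out, set them behind the ring and pushed it under the guard, leaning back gradually to about 44°. I stopped when the force rose to about 9 N, then backed out and moved the tool up and to the left.

**Last checks:**
- **Ring seated:** in the pictures it sits on the green nest disc, with a thin rim of green showing in front and the red stop right behind it.
- **Position:** the estimate from the scene camera is (89, 78) mm in the track's frame, against (85, 75) nominal. The network's centre was (76, 78), which disagrees, but it measures only the visible surface. My track frame and the cameras disagreed by 2–4 mm throughout. I therefore relied on the contact force and the green rim, and did not measure the remaining gap to the stop directly.
- **Sideways offset:** the ring rests slightly to the left in the track, within the 3 mm play.
- **Guard and tin:** no force reading showed a knock. The tin is where it was to within about 1 mm. In the last picture the network did not report the guard, though it looks unchanged by eye.
- **Robot:** it was touching nothing at hand-in.

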